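Set up the cold sauce station

TASK

Get the little sauce chiller ready for service. First move every uncapped empty bottle from its round wells into the grey wash bin, and only then plug the battery block fully home in the chiller's rectangular socket. Before you finish, also stand every full squeeze bottle from the cutting board fully down in a well of its own, and put the lid on the relish tub and press it down until it sits level on the rim; do not knock the other things about.

Things in the scene. Friction and masses are not known exactly. Their poses are not given: they have to be found in the camera images.
- chiller: fixed grey block, 116 mm in its x, 360 mm in its y, 100 mm high, origin at the centre of its underside; in its flat top are three round wells in a row along its y and, at its +y end, one rectangular socket
- well0 (a point): centre of the mouth of a round well, on the chiller's top, 125 mm towards -y from the chiller's centre; the well is 52 mm across and 60 mm deep, its axes those of the chiller
- well1 (a point): centre of the mouth of a round well, on the chiller's top, 45 mm towards -y from the chiller's centre; the well is 52 mm across and 60 mm deep, its axes those of the chiller
- well2 (a point): centre of the mouth of a round well, on the chiller's top, 35 mm towards +y from the chiller's centre; the well is 52 mm across and 60 mm deep, its axes those of the chiller
- socket (a point): centre of the mouth of the rectangular socket, on the chiller's top, 125 mm towards +y from the chiller's centre; 48 mm in the chiller's x by 70 mm in its y, 60 mm deep
- battery: black battery block, 84 mm high, standing upright: a plug foot 44 mm in its x by 66 mm in its y and 40 mm high with brass strips, under a wider head 56 by 80 mm and 44 mm high with a grey plate on top. 0.35 kg. Origin at the centre of the foot's underside, z up. It fits the socket either way round; fully home the head rests on the chiller's top, the foot 40 mm deep
- bottle0: full white squeeze bottle with a grey cap and pointed nozzle, standing on the cutting board: body 48 mm across and 130 mm high, nozzle tip at 154 mm; about 0.3 kg. Origin at the centre of its underside, z up. May be absent
- bottle1: full white squeeze bottle with a grey cap and pointed nozzle, standing on the cutting board: body 48 mm across and 130 mm high, nozzle tip at 154 mm; about 0.3 kg. Origin at the centre of its underside, z up. May be absent
- bottle2: full white squeeze bottle with a grey cap and pointed nozzle, standing on the cutting board: body 48 mm across and 130 mm high, nozzle tip at 154 mm; about 0.3 kg. Origin at the centre of its underside, z up. May be absent
- empty0: empty white bottle without cap, an open dark mouth on top, standing in one of the chiller's wells at the start: body 48 mm across and 130 mm high, neck 37 mm across up to 142 mm; 0.06 kg. Origin at the centre of its underside, z up. May be absent
- empty1: empty white bottle without cap, an open dark mouth on top, standing in one of the chiller's wells at the start: body 48 mm across and 130 mm high, neck 37 mm across up to 142 mm; 0.06 kg. Origin at the centre of its underside, z up. May be absent
- empty2: empty white bottle without cap, an open dark mouth on top, standing in one of the chiller's wells at the start: body 48 mm across and 130 mm high, neck 37 mm across up to 142 mm; 0.06 kg. Origin at the centre of its underside, z up. May be absent
- washbin: fixed grey open-topped bin, 220 by 220 mm, 85 mm high, wall 5 mm, floor 5 mm. Origin at the centre of its underside
- tub: fixed white round relish tub, 112 mm across at the rim, 85 mm high, origin at the centre of its underside. A stiff black sealing ring stands 8 mm above the rim and holds a lid up until it is pressed down with about 8 N; it then stays down
- tub_rim (a point): centre of the tub's mouth at rim height (85 mm above the tub's underside); inside diameter there about 100 mm
- lid: white round lid lying on the table right way up: a skirt 93 mm across and 12 mm deep, above it a plate 124 mm across and 6 mm thick, above it a round knob 28 mm across and 30 mm high (its top 48 mm above the origin). 0.05 kg. Origin at the centre of the skirt's underside, z up; seated, it lies 12 mm below the tub's rim, 4 mm below when merely laid on the sealing ring
- jar: bystander: amber jar, 66 mm across, 100 mm high, origin at its underside
- spice: bystander: small steel can, 44 mm across, 80 mm high, origin at its underside
Not all that is in view belongs to the job. What is shaped like the empty2 but purple is not meant.

How it is judged:
On the way, in this order (a step that is already met when the one before it is completed fails the run):
1. every empty bottle is in the wash bin (before the battery is plugged in) (x of empty0 in the frame of washbin between -0.11 and 0.11 m and y of empty0 in the frame of washbin between -0.11 and 0.11 m and z of each of empty0, empty1, empty2 in the frame of washbin below 0.085 m and linear speed of each of empty0, empty1, empty2 below 0.05 m/s and x of empty1 in the frame of washbin between -0.11 and 0.11 m and y of empty1 in the frame of washbin between -0.11 and 0.11 m and x of empty2 in the frame of washbin between -0.11 and 0.11 m and y of empty2 in the frame of washbin between -0.11 and 0.11 m), for 0.2 s.
2. the battery block is fully home in the socket (z of battery in the frame of socket below -0.0365 m and horizontal distance between battery and socket below 0.007 m and angle between the x axis of battery and the x axis of chiller, either way round below 0.12 rad), for 0.2 s.
At the end, for the whole second after the job is handed in: Every empty bottle lies or stands at rest in the wash bin; the battery block's head is down on the chiller (within 3.5 mm); every full bottle stands in a well, its underside at least 54 mm deep; the lid is on the tub, pressed down to within 3 mm of the rim and level within 3 degrees (all of step 1 and all of step 2 and ((horizontal distance between bottle0 and well0 below 0.012 m and z of bottle0 in the frame of well0 below -0.054 m) or (horizontal distance between bottle0 and well1 below 0.012 m and z of bottle0 in the frame of well1 below -0.054 m) or (horizontal distance between bottle0 and well2 below 0.012 m and z of bottle0 in the frame of well2 below -0.054 m)) and ((horizontal distance between bottle1 and well0 below 0.012 m and z of bottle1 in the frame of well0 below -0.054 m) or (horizontal distance between bottle1 and well1 below 0.012 m and z of bottle1 in the frame of well1 below -0.054 m) or (horizontal distance between bottle1 and well2 below 0.012 m and z of bottle1 in the frame of well2 below -0.054 m)) and ((horizontal distance between bottle2 and well0 below 0.012 m and z of bottle2 in the frame of well0 below -0.054 m) or (horizontal distance between bottle2 and well1 below 0.012 m and z of bottle2 in the frame of well1 below -0.054 m) or (horizontal distance between bottle2 and well2 below 0.012 m and z of bottle2 in the frame of well2 below -0.054 m)) and z of lid in the frame of tub_rim below -0.009 m and horizontal distance between lid and tub_rim below 0.01 m and angle between lid's own z axis and vertical below 0.05 rad); the robot touches nothing.
It fails at once if the jar is knocked aside (more than 50 mm) or over (distance of jar from where it was at the start of the episode above 0.05 m or angle between jar's own z axis and vertical above 0.6 rad).
It fails at once if the spice is knocked aside (more than 50 mm) or over (distance of spice from where it was at the start of the episode above 0.05 m or angle between spice's own z axis and vertical above 0.6 rad).
Of empty0, empty1, empty2 only 1 to 3 are there at a start; the rules pass over those that are not, and their reading is None.
Of bottle0, bottle1, bottle2 only 2 to 3 are there at a start; the rules pass over those that are not, and their reading is None.
At some moment in a run one of lid may be knocked a few centimetres aside while the robot is not near it.
It also fails if it takes over 210 s, if anything falls off the work surface, if the arm or the gripper's body presses on something with over 40 N, if the wrist force passes 120 N, or if a joint passes its speed limit or range.

ROBOT

A 6-joint arm with a two-finger parallel gripper is mounted at the origin on the work surface. World frame = base frame: x ahead of the robot, y to its left, z up, the work surface at z = 0. Lengths are in m, angles in rad, forces in N, time in s.
With the tool pointing down it reaches from about 0.375 to 0.925 m from the base axis. Payload 5.7 kg.
Tool frame: the origin (TCP) lies midway between the tips of the shut fingers; the grasp point (between the pads) lies 19 mm behind it; z points along the fingers, y is the line along which they close (so a half turn about z gives the same grasp; the last joint's range is limited). The gripper opens to 85 mm and grips with 20 to 120 N. Pads are 22 mm wide; open, the fingers measure 114 mm over their backs; the gripper's body (76 mm by 85 mm) begins 54 mm behind the grasp point. The pads swing forward as they close: fully open they stand 13 mm farther back than shut.
Start: joints at [1.225, 0.359, 1.51, -0, 1.272, -0.115], TCP at [0.137, 0.584, 0.231] pointing down, gripper open.
Joint ranges: [-2.97, 2.97], [-1.01, 2.36], [0.21, 2.38], [-0.96, 4.11], [0.2, 2.71], [-2.98, 2.98]. Speed limits (rad/s): [2.39, 2.39, 3.14, 3.14, 3.14, 3.14].

INTERFACE

Orientations are given as [roll, pitch, yaw] about the fixed x, y, z axes, in that order (R = Rz(yaw) Ry(pitch) Rx(roll)).
In Python, from bench import manip, viewer, order gives the robot as it stands.
- The arm moves only by the tool arm_command, never from a script. Its argument "deltas" is a list of rows, each a list of 6 numbers: the shift along the tool's x, y, z in units of 6 cm (1.0 is 6 cm), then the turn, a rotation vector about the tool's x, y, z in units of 8 degrees (1.0 is 8 degrees). A call has 1 to 20 rows; each row shifts and turns the commanded pose from where the row before left it, along the tool's axes as they then stand; what a row does not reach is not made up. A row lasts 1/8 s, in which the tool goes at most 62.5 mm and 10.7 degrees, less where a joint would pass 70% of its speed; a pose out of reach is approached as far as the arm can. A call with a number of a shift or a turn outside -1 to 1 is refused whole. A call with a gripper value outside its range is refused whole. "fingers" is the opening, from 0 (shut) to 1 (fully open), set as the call begins (left out, the last holds). The fingers move at their own pace and stop on an object; the grip force is fixed at half the most. Time passes only in rows, so rows that do not move let the fingers close. It gives the time, the measured TCP pose, the force, the opening and the grip force at its end, in the units of the state.
- manip.observe(): the state, without advancing time (a new reading comes with each control period).
- viewer.snapshot(name): name is "scene" or "side" or "wrist"; returns the picture (480x640x3 uint8, blue, green, red); there is no depth.
- viewer.get_calibration(name): a dict with "mtx" (3x3 intrinsics, pixels), "dist_coeffs" ([k1, k2, p1, p2, k3] as OpenCV has them; the pictures are not rectified), "world_from_camera" (4x4, takes a point from camera to world coordinates). Camera axes: x right, y down, z forward; pixel columns grow to the right and rows downward; lengths in m; the calibration is good to about 2 mm. A picture is of the moment at which its call begins: read the wrist's pose just before it. get_calibration takes no time and is no camera call; for the wrist camera it gives the pose at the moment of the call.
- order.finish_job(): hands the job in; it is judged then, once.
The state is a dict: "time_s": time; "qpos": joint angles; "qd": joint speeds; "joint_torque": joint torques, N m; "eef_pos": TCP position; "ee_rot": TCP orientation; "contact_force": force on the tool from outside, world axes, zero at the start; "torque": the same for the moment, N m; "grip_width": opening from 0.0 (shut) to 1.0 (fully open); "grasp_force": force on a finger pad.
Only numpy, scipy, OpenCV 4.12 (cv2) and the standard library are available. Lean on these libraries where they do the work, as an engineer would, in place of code of your own. Each camera call takes 0.05 s, during which the arm holds its last target. There are 200 camera calls.

## Working session

There is one attempt and no reset: what is moved stays moved. The work goes in short steps, Python scripts to look and compute and a tool call to move; the robot and the scene stay as the last step left them, time stands still between calls to the robot, and variables do not carry over. Pictures are saved under pics/ and viewed, at most 14 in all, crops included, and the job is handed in when it is done.

Besides the shell and the picture viewer there is one more tool, called as name([rows], argument=value, ...), one row to a line, values as JSON. arm_command: Moves the arm, as the interface text tells. Its arguments: {"type":"object","properties":{"deltas":{"type":"array","items":{"type":"array","items":{"type":"number"}}},"fingers":{"type":"number"}},"required":["deltas"]}

```bash
mkdir -p pics
cat > h.py <<'E'
import numpy as np, cv2, json
from bench import manip, viewer, order
def snap(n,f):
    c=viewer.get_calibration(n); im=np.array(viewer.snapshot(n)); cv2.imwrite('pics/'+f+'.png',im)
    np.savez('pics/'+f+'.npz',**{k:np.array(c[k]) for k in('mtx','dist_coeffs','world_from_camera')}); return im
def cal(f):
    d=np.load('pics/'+f+'.npz'); return d['mtx'],d['dist_coeffs'],d['world_from_camera']
def ray(f,uv):
    K,D,T=cal(f); p=cv2.undistortPoints(np.array([[uv]],float),K,D)[0,0]
    d=T[:3,:3]@np.array([p[0],p[1],1]); return T[:3,3],d/np.linalg.norm(d)
def atz(f,uv,z):
    o,d=ray(f,uv); return o+d*(z-o[2])/d[2]
def tri(obs):
    A=np.zeros((3,3));b=np.zeros(3);R=[ray(f,uv) for f,uv in obs]
    for o,d in R: P=np.eye(3)-np.outer(d,d);A+=P;b+=P@o
    x=np.linalg.solve(A,b); return x,[np.linalg.norm((np.eye(3)-np.outer(d,d))@(x-o)) for o,d in R]
def proj(f,X):
    K,D,T=cal(f); M=np.linalg.inv(T); return cv2.projectPoints(np.atleast_2d(np.array(X,float)),cv2.Rodrigues(M[:3,:3])[0],M[:3,3],K,D)[0][:,0]
E
python3 - <<'E'
from h import *
print(manip.observe())
for n in('scene','side','wrist'): snap(n,n+'0'); print(n,cal(n+'0')[2].round(3).tolist(),cal(n+'0')[0][0,0])
E
```

```text
{'time_s': 0.0, 'qpos': array([ 1.22488509e+00,  3.59503544e-01,  1.51147148e+00,  4.48947204e-05,
        1.27251208e+00, -1.15150119e-01]), 'qd': array([ 0.0005824 , -0.00010292,  0.00028959, -0.00087909,  0.00026419,
        0.00079172]), 'joint_torque': array([ 1.77519203e-03, -5.27646339e+01, -2.78617787e+01,  2.59600870e-05,
        1.35148619e-02, -4.18684147e-05]), 'eef_pos': array([0.13701153, 0.58342287, 0.23043961]), 'ee_rot': array([-3.13971567e+00, -2.60267701e-04,  2.91081805e+00]), 'contact_force': array([-0.67880089, -0.32044963,  0.40443805]), 'torque': array([-0.00690903, -0.01778345, -0.03550506]), 'grasp_force': 0.0, 'grip_width': 0.9980645773925672}
scene [[0.416, 0.662, -0.624, 1.231], [0.909, -0.318, 0.269, -0.27], [-0.021, -0.679, -0.734, 0.861], [0.0, 0.0, 0.0, 1.0]] 543.2870675720137
side [[0.922, -0.281, 0.267, 0.325], [-0.387, -0.644, 0.66, -0.698], [-0.014, -0.712, -0.702, 0.814], [0.0, 0.0, 0.0, 1.0]] 529.6723626872683
wrist [[0.229, 0.934, 0.274, 0.067], [0.973, -0.22, -0.066, 0.6], [-0.002, 0.282, -0.96, 0.373], [0.0, 0.0, 0.0, 1.0]] 415.1861393990829
```

View pics/scene0.png

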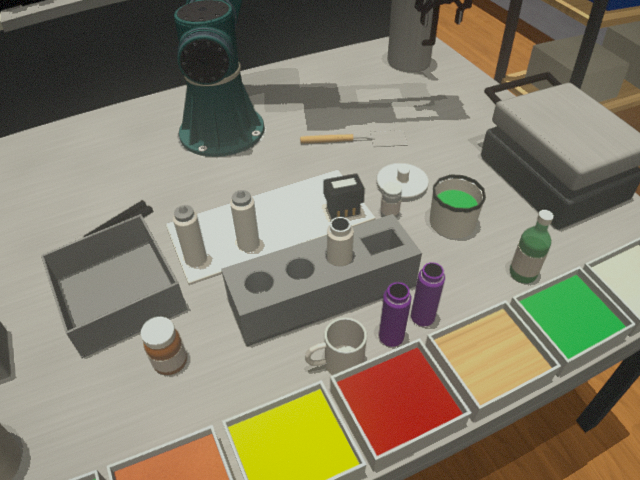

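View pics/side0.png

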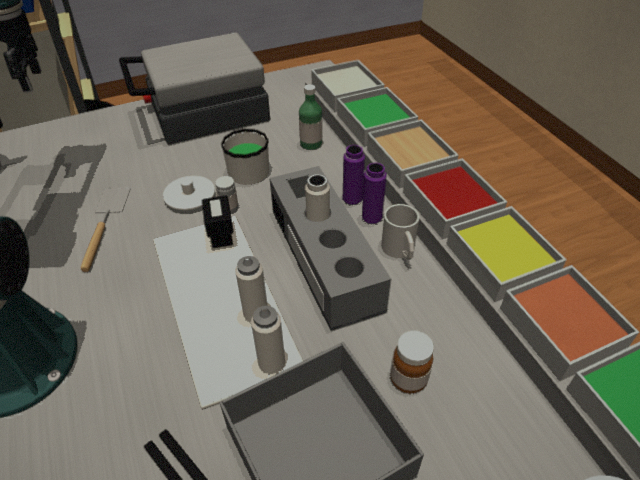

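Empty candidates: the white open bottle (scene 340,228; side 317,185) stands in a well. The two purple ones (395,290 and 430,270) are decoys, and the two capped bottles (187,215 and 241,200) are the full ones. I choose the white open one and will check it in close crops.

Run:
```python
import cv2
for n,(a,b,c,d),s in(('scene',(160,120,500,360),2.3),('side',(150,120,440,390),2.2)):
    im=cv2.imread(f'pics/{n}0.png')[b:d,a:c]; cv2.imwrite(f'pics/{n}0c.png',cv2.resize(im,None,fx=s,fy=s,interpolation=2))
```

```text
(no output)
```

View pics/scene0c.png

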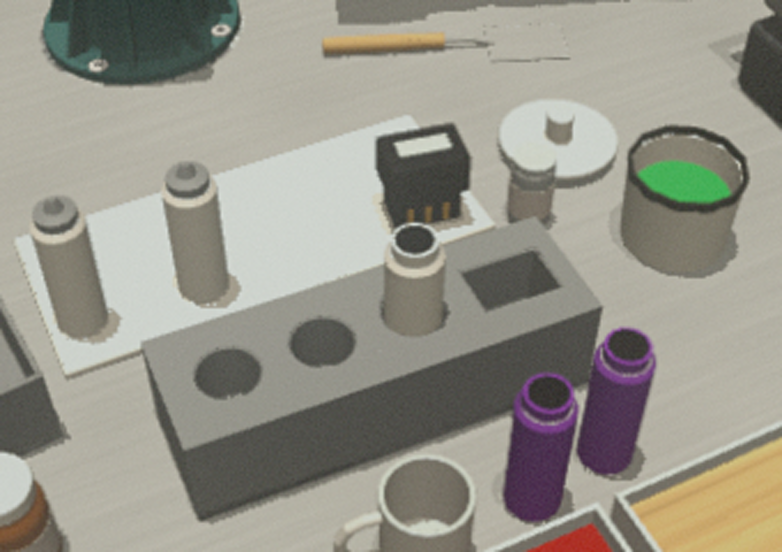

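View pics/side0c.png

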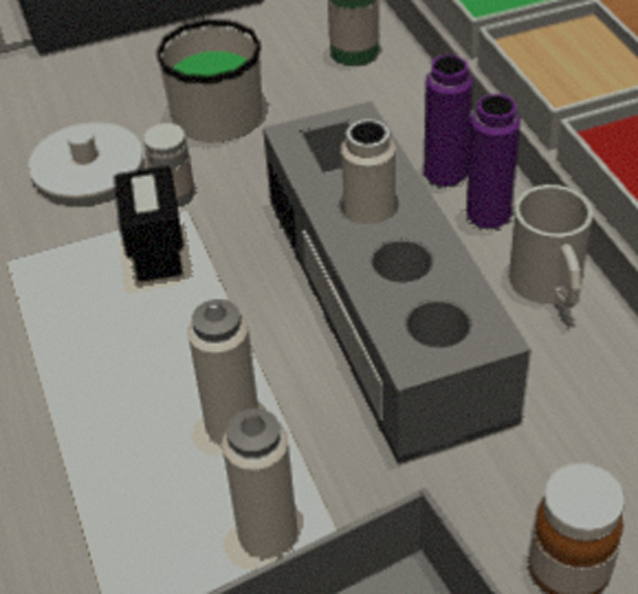

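```bash
cat > m.py <<'E'
from h import *
S=lambda u,v:('scene0',(u/2.3+160,v/2.3+120)); D=lambda u,v:('side0',(u/2.2+150,v/2.2+120))
P={'empty':(S(416,239),D(369,134)),'A tip':(S(53,203),D(252,417)),'B tip':(S(187,168),D(215,308)),
'c-x-y':(S(142,342),D(402,388)),'c+x-y':(S(190,445),D(527,352)),'c+x+y':(S(600,300),D(374,103)),'c-x+y':(S(537,219),D(265,130)),
'w0':(S(228,372),D(438,324)),'w1':(S(322,342),D(402,261)),'bat':(S(423,146),D(144,195)),'knob':(S(560,115),D(82,143)),'tub':(S(688,168),D(210,58)),
'spice':(S(533,163),D(165,137)),'jar':(('scene0',(158,331)),('side0',(415,347))),
'bin1':(('scene0',(140,220)),('side0',(222,405))),'bin2':(('scene0',(184,293)),('side0',(343,347)))}
R={k:tri(v) for k,v in P.items()}
for k,(x,r) in R.items(): print(k,x.round(4),(np.array(r)*1e3).round(1), 'rad',np.hypot(x[0],x[1]).round(3))
c=np.array([R[k][0] for k in('c-x-y','c+x-y','c+x+y','c-x+y')])
print(c.mean(0),[np.linalg.norm(c[i]-c[(i+1)%4]).round(4) for i in range(4)])
y=(c[2]+c[3]-c[0]-c[1])[:2];y/=np.linalg.norm(y);x=np.array([y[1],-y[0]]);m=c.mean(0)[:2]
print('yaw',np.degrees(np.arctan2(x[1],x[0])))
for n,o in(('w0',-.125),('w1',-.045),('w2',.035),('s',.125)): print(n,m+o*y)
print('w0,w1 px in chiller',[[ (R[k][0][:2]-m)@x,(R[k][0][:2]-m)@y] for k in('w0','w1','empty')])
E
python3 m.py
```

```text
empty [0.6284 0.0457 0.1788] [0.7 0.7] rad 0.63
A tip [ 0.4386 -0.1945  0.1576] [1.4 1.4] rad 0.48
B tip [ 0.4464 -0.0793  0.1556] [0.2 0.2] rad 0.453
c-x-y [ 0.5662 -0.1674  0.0991] [0.2 0.2] rad 0.59
c+x-y [ 0.6762 -0.1675  0.0939] [2.2 2.2] rad 0.697
c+x+y [0.6898 0.1841 0.1009] [2.7 2.7] rad 0.714
c-x+y [0.5768 0.1927 0.0935] [0.3 0.3] rad 0.608
w0 [ 0.6224 -0.1147  0.096 ] [0. 0.] rad 0.633
w1 [ 0.6255 -0.0348  0.0957] [0.4 0.4] rad 0.626
bat [0.4407 0.1497 0.0893] [0.5 0.5] rad 0.465
knob [0.4088 0.3239 0.0377] [2.5 2.5] rad 0.522
tub [0.5684 0.3625 0.078 ] [3.3 3.3] rad 0.674
spice [0.4872 0.2451 0.0718] [3.2 3.2] rad 0.545
jar [ 0.6471 -0.3113  0.0929] [0.2 0.2] rad 0.718
bin1 [ 0.3344 -0.2783  0.0714] [2.8 2.8] rad 0.435
bin2 [ 0.5528 -0.2444  0.055 ] [1.8 1.8] rad 0.604
[0.62722371 0.01049168 0.09686753] [np.float64(0.1101), np.float64(0.352), np.float64(0.1136), np.float64(0.3603)]
yaw -1.9490386899295908
w0 [ 0.62297239 -0.114436  ]
w1 [ 0.62569324 -0.03448228]
w2 [0.62841408 0.04547143]
s [0.63147504 0.13541937]
w0,w1 px in chiller [[np.float64(-0.000523173313823737), np.float64(-0.12527901993644613)], [np.float64(-0.00017538950011799278), np.float64(-0.0453653224640728)], [np.float64(2.478983368204733e-05), np.float64(0.03526678557770604)]]
```

Everything fits the given sizes: the wells land within 1 mm of the chiller corner fit. The close crop confirms the open dark mouth on the empty. Next, a move planner.

```bash
cat > p.py <<'E'
import sys
from h import *
from scipy.spatial.transform import Rotation as Ro
# usage: p.py x y z yawdeg [x y z yawdeg ...]  -> rows per segment (turn about z and shift), tool kept pointing down
def plan(args):
    s=manip.observe(); R=Ro.from_euler('xyz',s['ee_rot']); p=s['eef_pos']
    print('t',round(s['time_s'],2),'at',p.round(4),np.degrees(s['ee_rot']).round(2),'F',s['contact_force'].round(1),'w',round(s['grip_width'],3),'g',round(s['grasp_force'],1),'j6',s['qpos'][5].round(2))
    for i in range(0,len(args),4):
        t=np.array(args[i:i+3]); G=Ro.from_euler('xyz',[np.pi,0,np.radians(args[i+3])])
        rv=np.degrees((R.inv()*G).as_rotvec())/8; d=G.inv().apply(t-p)/.06
        print('  turn',rv.round(2),' then shift',d.round(3),' max',abs(d).max().round(2)); R=G;p=t
if __name__=='__main__': plan([float(a) for a in sys.argv[1:]])
E
python3 p.py .6284 .0457 .27 88.05 .6284 .0457 .135 88.05
```

```text
t 0.15 at [0.1371 0.5836 0.2307] [-1.7992e+02 -1.0000e-02  1.6678e+02] F [-0.4  0.1 -0. ] w 1.005 g 0.0 j6 -0.12
  turn [-0.01  0.01  9.84]  then shift [-8.681  8.489 -0.656]  max 8.68
  turn [0. 0. 0.]  then shift [ 0.   -0.    2.25]  max 2.25
```

arm_command([
  [0,0,-0.656,0,0,0],
  [0,0,0,0,0,0.984],
  [0,0,0,0,0,0.984],
  [0,0,0,0,0,0.984],
  [0,0,0,0,0,0.984],
  [0,0,0,0,0,0.984],
  [0,0,0,0,0,0.984],
  [0,0,0,0,0,0.984],
  [0,0,0,0,0,0.984],
  [0,0,0,0,0,0.984],
  [0,0,0,0,0,0.984],
  [0,0,0,0,0,0],
], fingers=1)

```text
time_s: 1.65
eef_pos: [0.1372, 0.5838, 0.2703]
ee_rot: [-3.141, 0.001, 1.538]
contact_force: [-0.1, -0.6, 0.7]
grip_width: 1.003
grasp_force: 0.0
```

arm_command([
  [-0.62,0.606,0,0,0,0],
  [-0.62,0.606,0,0,0,0],
  [-0.62,0.606,0,0,0,0],
  [-0.62,0.606,0,0,0,0],
  [-0.62,0.606,0,0,0,0],
  [-0.62,0.606,0,0,0,0],
  [-0.62,0.606,0,0,0,0],
  [-0.62,0.606,0,0,0,0],
  [-0.62,0.606,0,0,0,0],
  [-0.62,0.606,0,0,0,0],
  [-0.62,0.606,0,0,0,0],
  [-0.62,0.606,0,0,0,0],
  [-0.62,0.606,0,0,0,0],
  [-0.62,0.606,0,0,0,0],
  [0,0,0,0,0,0],
  [0,0,0,0,0,0],
  [0,0,0,0,0,0],
])

```text
time_s: 3.78
eef_pos: [0.6273, 0.0474, 0.2706]
ee_rot: [-3.141, -0.0, 1.539]
contact_force: [0.9, 0.7, 0.0]
grip_width: 1.002
grasp_force: 0.0
```

```bash
python3 p.py .6284 .0457 .27 88.05 .6284 .0457 .14 88.05; python3 -c "
from h import *
snap('wrist','wr1'); print(proj('wr1',[[.6284,.0457,.182],[.6257,-.0345,.1],[.623,-.1145,.1],[.6315,.1354,.1],[.4464,-.0793,.156],[.4407,.1497,.089]]))"
```

```text
t 3.77 at [0.6273 0.0474 0.2706] [-1.7995e+02 -1.0000e-02  8.8180e+01] F [0.9 0.7 0. ] w 1.002 g 0.0 j6 -0.0
  turn [-0.01 -0.    0.02]  then shift [-0.028  0.019  0.01 ]  max 0.03
  turn [0. 0. 0.]  then shift [ 0.    -0.     2.167]  max 2.17
[[325.75276822 252.00570859]
 [325.06924824 314.45239304]
 [324.87616192 396.21118606]
 [325.64240612  97.9940409 ]
 [ 88.71105873 407.33103432]
 [ 71.63875811  90.5295745 ]]
```

View pics/wr1.png

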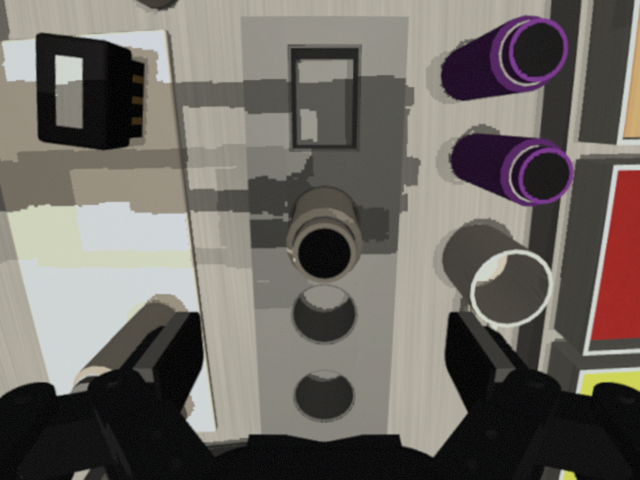

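arm_command([
  [-0.028,0.019,0.5,0,0,0.02],
  [0,0,0.5,0,0,0],
  [0,0,0.5,0,0,0],
  [0,0,0.5,0,0,0],
  [0,0,0.34,0,0,0],
  [0,0,0,0,0,0],
  [0,0,0,0,0,0],
])

```text
time_s: 4.7
eef_pos: [0.6299, 0.0451, 0.1313]
ee_rot: [3.14, 0.0, 1.535]
contact_force: [-0.4, -0.1, 0.3]
grip_width: 0.996
grasp_force: 0.0
```

arm_command([
  [0,0,0,0,0,0],
  [0,0,0,0,0,0],
  [0,0,0,0,0,0],
  [0,0,0,0,0,0],
  [0,0,0,0,0,0],
  [0,0,0,0,0,0],
  [0,0,0,0,0,0],
  [0,0,0,0,0,0],
], fingers=0.3)

```text
time_s: 5.7
eef_pos: [0.6297, 0.0446, 0.1315]
ee_rot: [3.141, 0.0, 1.534]
contact_force: [-2.6, 0.8, 5.4]
grip_width: 0.546
grasp_force: 60.7
```

arm_command([
  [0,0,-0.4,0,0,0],
  [0,0,-0.5,0,0,0],
  [0,0,-0.5,0,0,0],
  [0,0,-0.5,0,0,0],
  [0,0,-0.5,0,0,0],
  [0,0,-0.5,0,0,0],
  [0,0,0,0,0,0],
  [0,0,0,0,0,0],
])

```text
time_s: 6.7
eef_pos: [0.6288, 0.0446, 0.3034]
ee_rot: [-3.14, 0.0, 1.534]
contact_force: [-0.6, -0.9, -0.8]
grip_width: 0.55
grasp_force: 62.0
```

```bash
python3 p.py .46 -.37 .31 88 .46 -.37 .11 88
python3 - <<'E'
from h import *
snap('scene','sc2');snap('side','si2')
a=cv2.imread('pics/sc2.png')[90:390,20:460];b=cv2.imread('pics/si2.png')[180:480,150:450]
cv2.imwrite('pics/c2.png',np.hstack([a,b]))
E
```

```text
t 6.7 at [0.6288 0.0446 0.3034] [-1.7993e+02  1.0000e-02  8.7890e+01] F [-0.6 -0.9 -0.8] w 0.55 g 62.0 j6 -0.0
  turn [-0.01  0.   -0.01]  then shift [-7.004 -2.571 -0.111]  max 7.0
  turn [0. 0. 0.]  then shift [ 0.    -0.     3.333]  max 3.33
```

View pics/c2.png

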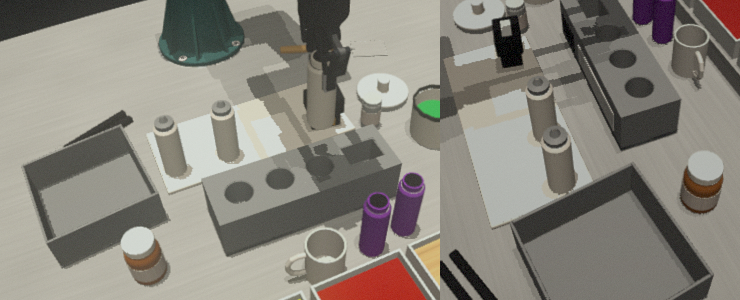

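Run:
```python
from h import *
for f,uv in(('sc2',(44,263)),('sc2',(140,219)),('sc2',(185,292)),('si2',(222,408)),('si2',(342,346)),('si2',(420,456))): print(f,uv,atz(f,uv,.085).round(3))
```

```text
sc2 (44, 263) [ 0.385 -0.488  0.085]
sc2 (140, 219) [ 0.349 -0.28   0.085]
sc2 (185, 292) [ 0.578 -0.244  0.085]
si2 (222, 408) [ 0.332 -0.288  0.085]
si2 (342, 346) [ 0.543 -0.258  0.085]
si2 (420, 456) [ 0.566 -0.468  0.085]
```

arm_command([
  [-0.584,-0.214,0,0,0,0],
  [-0.584,-0.214,0,0,0,0],
  [-0.584,-0.214,0,0,0,0],
  [-0.584,-0.214,0,0,0,0],
  [-0.584,-0.214,0,0,0,0],
  [-0.584,-0.214,0,0,0,0],
  [-0.584,-0.214,0,0,0,0],
  [-0.584,-0.214,0,0,0,0],
  [-0.584,-0.214,0,0,0,0],
  [-0.584,-0.214,0,0,0,0],
  [-0.584,-0.214,0,0,0,0],
  [-0.584,-0.214,0,0,0,0],
  [0,0,0,0,0,0],
  [0,0,0,0,0,0],
])

```text
time_s: 8.55
eef_pos: [0.4597, -0.3692, 0.3032]
ee_rot: [-3.14, -0.002, 1.534]
contact_force: [0.9, 0.2, -0.6]
grip_width: 0.55
grasp_force: 62.1
```

arm_command([
  [0,0,0.4,0,0,0],
  [0,0,0.5,0,0,0],
  [0,0,0.5,0,0,0],
  [0,0,0.5,0,0,0],
  [0,0,0.5,0,0,0],
  [0,0,0.5,0,0,0],
  [0,0,0.3,0,0,0],
  [0,0,0.15,0,0,0],
  [0,0,0,0,0,0],
  [0,0,0,0,0,0],
])

```text
time_s: 9.8
eef_pos: [0.4606, -0.3702, 0.1042]
ee_rot: [3.141, 0.001, 1.534]
contact_force: [0.3, 0.6, -0.4]
grip_width: 0.547
grasp_force: 62.1
```

```bash
python3 p.py .46 -.37 .097 88
```

```text
t 9.8 at [ 0.4606 -0.3702  0.1042] [1.7994e+02 6.0000e-02 8.7920e+01] F [ 0.3  0.6 -0.4] w 0.547 g 62.1 j6 -0.76
  turn [ 0.01  0.01 -0.01]  then shift [ 0.003 -0.011  0.119]  max 0.12
```

arm_command([
  [0,0,0.11,0,0,0],
  [0,0,0,0,0,0],
])

```text
time_s: 10.05
eef_pos: [0.4601, -0.3701, 0.0967]
ee_rot: [3.141, 0.0, 1.534]
contact_force: [0.5, 0.0, -1.3]
grip_width: 0.546
grasp_force: 62.0
```

arm_command([
  [0,0,0,0,0,0],
  [0,0,0,0,0,0],
  [0,0,0,0,0,0],
  [0,0,-0.2,0,0,0],
  [0,0,-0.4,0,0,0],
  [0,0,-0.5,0,0,0],
  [0,0,-0.6,0,0,0],
  [0,0,-0.6,0,0,0],
  [0,0,-0.6,0,0,0],
  [0,0,-0.5,0,0,0],
  [0,0,0,0,0,0],
], fingers=1)

```text
time_s: 11.42
eef_pos: [0.4612, -0.3712, 0.3044]
ee_rot: [3.137, 0.005, 1.534]
contact_force: [-0.4, 0.1, 0.5]
grip_width: 1.0
grasp_force: 0.0
```

```bash
python3 p.py .47 .11 .29 88
```

```text
t 11.43 at [ 0.4612 -0.3712  0.3044] [179.73   0.27  87.9 ] F [-0.4  0.1  0.5] w 1.0 g 0.0 j6 -0.76
  turn [ 0.03  0.03 -0.01]  then shift [ 8.02  -0.134  0.24 ]  max 8.02
```

arm_command([
  [0.802,-0.013,0.024,0,0,0],
  [0.802,-0.013,0.024,0,0,0],
  [0.802,-0.013,0.024,0,0,0],
  [0.802,-0.013,0.024,0,0,0],
  [0.802,-0.013,0.024,0,0,0],
  [0.802,-0.013,0.024,0,0,0],
  [0.802,-0.013,0.024,0,0,0],
  [0.802,-0.013,0.024,0,0,0],
  [0.802,-0.013,0.024,0,0,0],
  [0.802,-0.013,0.024,0,0,0],
  [0,0,0,0,0,0],
  [0,0,0,0,0,0],
  [0,0,0,0,0,0],
  [0,0,0,0,0,0],
])

```text
time_s: 13.18
eef_pos: [0.47, 0.1101, 0.2862]
ee_rot: [-3.142, 0.0, 1.532]
contact_force: [0.2, 0.0, 1.0]
grip_width: 0.997
grasp_force: 0.0
```

Run:
```python
from h import *
print(manip.observe()['eef_pos'])
snap('wrist','wr3');snap('scene','sc3')
a=cv2.imread('pics/wr3.png')[:400]; a=cv2.resize(a,(640,400))
b=cv2.imread('pics/sc3.png')[200:360,0:160]
o=np.zeros((400,800,3),np.uint8);o[:,:640]=a;o[:160,640:]=b; cv2.imwrite('pics/c3.png',o)
print(proj('wr3',[[.4407,.1497,.089]]))
```

```text
[0.46996216 0.11014491 0.28624417]
[[285.62478026 164.1450277 ]]
```

View pics/c3.png

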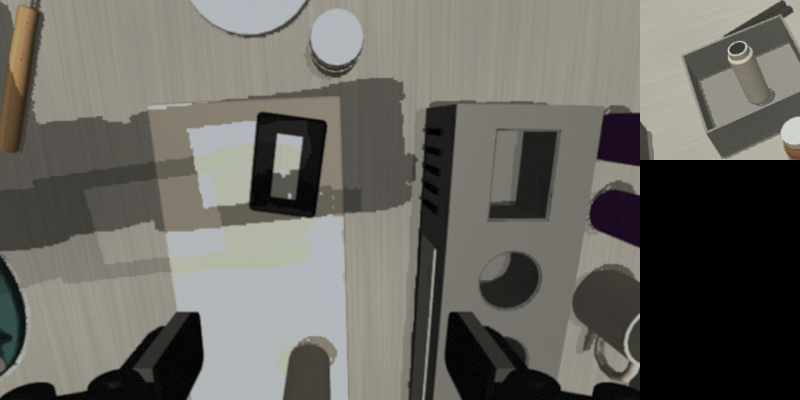

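Run:
```python
from h import *
g=cv2.cvtColor(cv2.imread('pics/wr3.png'),cv2.COLOR_BGR2GRAY)
m=(g<45).astype(np.uint8); n,l,st,c=cv2.connectedComponentsWithStats(m)
k=[i for i in range(1,n) if st[i,0]<300<st[i,0]+st[i,2] and st[i,1]<200<st[i,1]+st[i,3] and st[i,4]>1000]; print(st[k])
pts=cv2.findContours((l==k[0]).astype(np.uint8),0,1)[0][0]
h=cv2.convexHull(pts);q=cv2.approxPolyDP(h,6,True)[:,0];print(q.tolist())
r=cv2.boxPoints(cv2.minAreaRect(h))
for z in(.084,.089):
    for Q in(q,r):
        W=np.array([atz('wr3',p,z) for p in Q]); print(z,[np.linalg.norm(W[i]-W[i-1]).round(4) for i in range(len(W))],W.mean(0).round(4),[np.degrees(np.arctan2(*(W[i]-W[i-1])[[1,0]])).round(1) for i in range(len(W))])
s=[(497,129),(557,130),(548,220),(488,218)]; W=np.array([atz('wr3',p,.1) for p in s]);print(W.round(4),W.mean(0))
# plate, two views
print(tri([('wr3',(288,166)),('scene0',(423/2.3+160,146/2.3+120)),('side0',(144/2.2+150,195/2.2+120))]))
```

```text
[[    0   105   640   375 57523]
 [  249   113    78   104  4817]]
[[639, 372], [639, 479], [0, 479], [0, 398], [430, 108], [455, 105]]
0.084 [np.float64(0.324), np.float64(0.1433), np.float64(0.7078), np.float64(0.1119), np.float64(0.4982), np.float64(0.0201)] [ 0.4919 -0.0231  0.084 ] [np.float64(-52.2), np.float64(-77.7), np.float64(177.8), np.float64(72.7), np.float64(31.5), np.float64(4.9)]
0.084 [np.float64(0.4014), np.float64(0.5221), np.float64(0.4003), np.float64(0.7078)] [0.4615 0.0034 0.084 ] [np.float64(74.2), np.float64(-2.3), np.float64(-79.0), np.float64(177.8)]
0.089 [np.float64(0.3193), np.float64(0.1412), np.float64(0.6975), np.float64(0.1103), np.float64(0.4909), np.float64(0.0198)] [ 0.4916 -0.0202  0.089 ] [np.float64(-52.2), np.float64(-77.7), np.float64(177.8), np.float64(72.7), np.float64(31.5), np.float64(4.9)]
0.089 [np.float64(0.3956), np.float64(0.5146), np.float64(0.3944), np.float64(0.6975)] [0.4617 0.0059 0.089 ] [np.float64(74.2), np.float64(-2.3), np.float64(-79.0), np.float64(177.8)]
[[0.6064 0.1717 0.1   ]
 [0.6542 0.1698 0.1   ]
 [0.6545 0.0977 0.1   ]
 [0.604  0.1013 0.1   ]] [0.62978187 0.13513838 0.1       ]
(array([0.44167409, 0.14874387, 0.09014904]), [np.float64(0.0010771439061438373), np.float64(0.0003629902516280899), np.float64(0.0013036492493755842)])
```

```bash
python3 - <<'E'
from h import *
g=cv2.cvtColor(cv2.imread('pics/wr3.png'),cv2.COLOR_BGR2GRAY)
m=(g<45).astype(np.uint8); l=cv2.connectedComponents(m)[1][113:218,249:328]
v=np.bincount(l[l>0]).argmax(); M=np.zeros_like(g); M[113:218,249:328]=(l==v)
h=cv2.convexHull(cv2.findContours(M,0,1)[0][0]);q=cv2.approxPolyDP(h,6,True)[:,0];print(q.tolist())
W=np.array([atz('wr3',p,.09) for p in q]); print(W.round(4).tolist(),[np.linalg.norm(W[i]-W[i-1]).round(4) for i in range(len(W))],W.mean(0).round(4),[np.degrees(np.arctan2(*(W[i]-W[i-1])[[1,0]])).round(1) for i in range(len(W))])
E
python3 p.py .4417 .1487 .15 88
```

```text
[[260, 113], [325, 122], [312, 216], [250, 207]]
[[0.4232, 0.1903, 0.09], [0.4738, 0.1814, 0.09], [0.4601, 0.1062, 0.09], [0.409, 0.1159, 0.09]] [np.float64(0.0758), np.float64(0.0514), np.float64(0.0764), np.float64(0.052)] [0.4415 0.1484 0.09  ] [np.float64(79.2), np.float64(-10.0), np.float64(-100.4), np.float64(169.3)]
t 13.28 at [0.47   0.1104 0.2863] [1.800e+02 1.000e-02 8.782e+01] F [ 0.5 -0.3 -0.6] w 1.001 g 0.0 j6 0.13
  turn [ 0.    0.   -0.02]  then shift [ 0.621 -0.493  2.272]  max 2.27
```

```bash
python3 p.py .4416 .1486 .15 79.7 .4416 .1486 .054 79.7
```

```text
t 13.28 at [0.47   0.1104 0.2863] [1.800e+02 1.000e-02 8.782e+01] F [ 0.5 -0.3 -0.6] w 1.001 g 0.0 j6 0.13
  turn [0.   0.   1.01]  then shift [ 0.541 -0.579  2.272]  max 2.27
  turn [0. 0. 0.]  then shift [-0.  -0.   1.6]  max 1.6
```

arm_command([
  [0,0,0,0,0,1.0],
  [0.27,-0.29,0.4,0,0,0],
  [0.271,-0.289,0.6,0,0,0],
  [0,0,0.6,0,0,0],
  [0,0,0.6,0,0,0],
  [0,0,0.072,0,0,0],
  [0,0,0,0,0,0],
  [0,0,0,0,0,0],
  [0,0,0,0,0,0],
])

```text
time_s: 14.4
eef_pos: [0.4423, 0.1493, 0.1511]
ee_rot: [3.139, -0.001, 1.394]
contact_force: [-0.1, -0.0, -0.1]
grip_width: 1.0
grasp_force: 0.0
```

```bash
python3 p.py .4416 .1486 .054 79.7
```

```text
t 14.4 at [0.4423 0.1493 0.1511] [ 1.7987e+02 -4.0000e-02  7.9890e+01] F [-0.1 -0.  -0.1] w 1.0 g 0.0 j6 0.35
  turn [ 0.02 -0.01  0.02]  then shift [-0.014 -0.01   1.618]  max 1.62
```

arm_command([
  [-0.01,-0.01,0.5,0,0,0],
  [0,0,0.5,0,0,0],
  [0,0,0.4,0,0,0],
  [0,0,0.2,0,0,0],
  [0,0,0,0,0,0],
  [0,0,0,0,0,0],
])

```text
time_s: 15.15
eef_pos: [0.4415, 0.1489, 0.0547]
ee_rot: [3.14, -0.0, 1.394]
contact_force: [0.6, -0.5, 0.3]
grip_width: 0.998
grasp_force: 0.0
```

arm_command([
  [0,0,0,0,0,0],
  [0,0,0,0,0,0],
  [0,0,0,0,0,0],
  [0,0,0,0,0,0],
  [0,0,0,0,0,0],
  [0,0,0,0,0,0],
  [0,0,0,0,0,0],
  [0,0,0,0,0,0],
], fingers=0.3)

```text
time_s: 16.15
eef_pos: [0.4413, 0.1489, 0.0548]
ee_rot: [3.14, -0.0, 1.395]
contact_force: [-0.9, -0.5, 6.1]
grip_width: 0.65
grasp_force: 62.9
```

arm_command([
  [0,0,-0.3,0,0,0],
  [0,0,-0.5,0,0,0],
  [0,0,-0.5,0,0,0],
  [0,0,-0.5,0,0,0],
  [0,0,-0.5,0,0,0],
  [0,0,0,0,0,0],
  [0,0,0,0,0,0],
])

```text
time_s: 17.02
eef_pos: [0.4397, 0.1486, 0.1909]
ee_rot: [-3.14, 0.001, 1.394]
contact_force: [-0.3, 0.5, -4.3]
grip_width: 0.651
grasp_force: 65.6
```

```bash
python3 p.py .6306 .1353 .19 88.05
```

```text
t 17.02 at [0.4397 0.1486 0.1909] [-1.7991e+02  4.0000e-02  7.9900e+01] F [-0.3  0.5 -4.3] w 0.651 g 65.6 j6 0.35
  turn [-0.01  0.   -1.02]  then shift [-0.113  3.188  0.016]  max 3.19
```

arm_command([
  [0,0,0,0,0,-1.0],
  [-0.02,0.532,0,0,0,-0.02],
  [-0.019,0.532,0,0,0,0],
  [-0.019,0.532,0,0,0,0],
  [-0.019,0.532,0,0,0,0],
  [-0.019,0.532,0,0,0,0],
  [-0.019,0.532,0,0,0,0],
  [0,0,0,0,0,0],
  [0,0,0,0,0,0],
  [0,0,0,0,0,0],
])

```text
time_s: 18.27
eef_pos: [0.6302, 0.1353, 0.1909]
ee_rot: [-3.139, 0.0, 1.537]
contact_force: [-1.0, -0.5, -3.7]
grip_width: 0.648
grasp_force: 65.4
```

```bash
python3 p.py .6306 .1353 .16 88.05
python3 - <<'E'
from h import *
snap('wrist','wr4');snap('scene','sc4');snap('side','si4')
a=cv2.imread('pics/wr4.png')[120:420,140:500]
b=cv2.imread('pics/sc4.png')[180:280,320:440];c=cv2.imread('pics/si4.png')[130:250,240:360]
o=np.zeros((600,800,3),np.uint8);o[:300,:360]=a;o[:300,400:760]=cv2.resize(b,(360,300));o[300:,:300]=cv2.resize(c,(300,300)); cv2.imwrite('pics/c4.png',o)
E
```

```text
t 18.27 at [0.6302 0.1353 0.1909] [-1.7985e+02  2.0000e-02  8.8070e+01] F [-1.  -0.5 -3.7] w 0.648 g 65.4 j6 0.14
  turn [-0.02  0.    0.  ]  then shift [-0.     0.007  0.515]  max 0.52
```

View pics/c4.png

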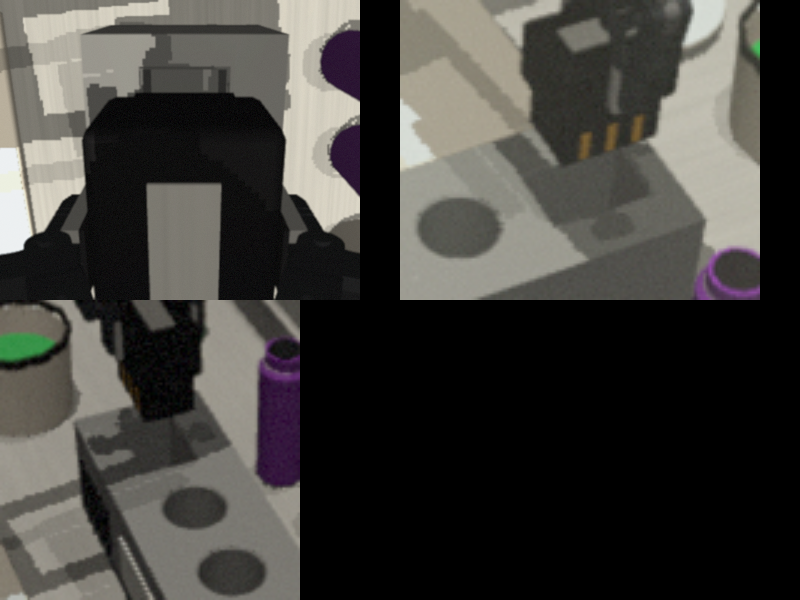

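Run:
```python
from h import *
c=np.array([.6304,.1353]);a=np.radians(-1.95);X=np.array([np.cos(a),np.sin(a)]);Y=np.array([-X[1],X[0]])
def pt(x,y,z): return [*(c+x*X+y*Y),z]
o=[140,120]
print('foot',proj('wr4',[pt(s*.022,.033,.142) for s in(-1,1)])-o,'head bot',proj('wr4',[pt(s*.028,.04,.182) for s in(-1,1)])-o,'head top',proj('wr4',[pt(s*.028,.04,.226) for s in(-1,1)])-o)
print('socket far',proj('wr4',[pt(s*.024,.035,.1) for s in(-1,1)])-o,'chiller far',proj('wr4',[pt(s*.058,.055,.1) for s in(-1,1)])-o)
```

```text
foot [[137.47380542  87.07088536]
 [231.34924775  87.07423611]] head bot [[109.0723015   89.9550871 ]
 [259.69945645  89.96231799]] head top [[ 80.70589832 123.40430552]
 [287.95203941 123.44542575]]
socket far [[141.94044202  68.82747857]
 [226.93754435  68.82365262]] chiller far [[ 79.70031737  33.08494196]
 [289.26052638  33.04254408]]
```

Run:
```python
from h import *
g=cv2.cvtColor(cv2.imread('pics/wr4.png'),cv2.COLOR_BGR2GRAY)[120:420,140:500].astype(int)
for x in(150,185,220): print(x,[(y,int(v)) for y,v in zip(range(60,140),g[60:140,x-2:x+3].mean(1))][::2])
print('row foot 95',[(x,int(g[96,x])) for x in range(126,145,1)],[(x,int(g[96,x])) for x in range(226,242)])
print('row120',[(x,int(g[120,x])) for x in range(80,96)],[(x,int(g[120,x])) for x in range(276,290)])
c=cv2.convertScaleAbs(cv2.imread('pics/wr4.png')[200:270,210:440],alpha=4,beta=-10); cv2.imwrite('pics/c5.png',cv2.resize(c,None,fx=3.4,fy=3.4))
```

```text
150 [(60, 74), (62, 74), (64, 74), (66, 67), (68, 60), (70, 57), (72, 56), (74, 56), (76, 55), (78, 56), (80, 55), (82, 54), (84, 54), (86, 52), (88, 53), (90, 54), (92, 37), (94, 8), (96, 9), (98, 6), (100, 9), (102, 10), (104, 11), (106, 12), (108, 10), (110, 7), (112, 12), (114, 10), (116, 10), (118, 10), (120, 9), (122, 10), (124, 11), (126, 10), (128, 14), (130, 11), (132, 11), (134, 12), (136, 13), (138, 13)]
185 [(60, 103), (62, 100), (64, 77), (66, 68), (68, 62), (70, 73), (72, 74), (74, 75), (76, 74), (78, 75), (80, 74), (82, 74), (84, 74), (86, 73), (88, 74), (90, 74), (92, 51), (94, 8), (96, 9), (98, 12), (100, 8), (102, 9), (104, 11), (106, 9), (108, 10), (110, 7), (112, 10), (114, 6), (116, 10), (118, 10), (120, 10), (122, 9), (124, 5), (126, 8), (128, 10), (130, 9), (132, 13), (134, 12), (136, 13), (138, 13)]
220 [(60, 103), (62, 102), (64, 102), (66, 91), (68, 74), (70, 50), (72, 45), (74, 46), (76, 46), (78, 47), (80, 47), (82, 46), (84, 45), (86, 46), (88, 45), (90, 45), (92, 33), (94, 8), (96, 9), (98, 10), (100, 9), (102, 8), (104, 10), (106, 8), (108, 8), (110, 9)
[... 182 characters left out ...]
3), (128, 60), (129, 55), (130, 55), (131, 54), (132, 54), (133, 46), (134, 27), (135, 13), (136, 7), (137, 1), (138, 17), (139, 8), (140, 11), (141, 4), (142, 12), (143, 11), (144, 14)] [(226, 12), (227, 11), (228, 9), (229, 7), (230, 11), (231, 7), (232, 6), (233, 10), (234, 36), (235, 67), (236, 76), (237, 76), (238, 78), (239, 74), (240, 76), (241, 79)]
row120 [(80, 90), (81, 90), (82, 90), (83, 91), (84, 94), (85, 114), (86, 138), (87, 149), (88, 146), (89, 120), (90, 84), (91, 72), (92, 58), (93, 39), (94, 16), (95, 10)] [(276, 96), (277, 101), (278, 102), (279, 102), (280, 102), (281, 102), (282, 112), (283, 152), (284, 199), (285, 210), (286, 206), (287, 205), (288, 204), (289, 206)]
```

View pics/c5.png

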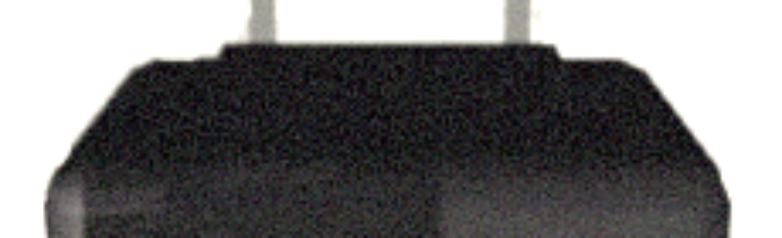

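Run:
```python
from h import *
x,r=tri([('sc4',(375,234.3)),('si4',(317.2,172.8))]);print(x,r)
c=np.array([.6304,.1353]);a=np.radians(-1.95);X=np.array([np.cos(a),np.sin(a)]);Y=np.array([-X[1],X[0]])
f=lambda p:((p[:2]-c)@X,(p[:2]-c)@Y)
print('in tcp frame (.022,-.033 wanted)',f(x))
for z in(.140,.145,.15): print(z,[np.round(f(atz('sc4',p,z)),4) for p in((375,234.3),(405.7,226.7))],[np.round(f(atz('si4',p,z)),4) for p in((297.2,177.2),(317.2,172.8))],'wrist far',np.round(f(atz('wr4',(140+185,120+92.5),z)),4))
# socket corners from wr1 scene
for p in((463,279),(531,252),(561,282),(490,307)): print('sock scene',np.round(f(atz('scene0',(p[0]/2.3+160,p[1]/2.3+120),.1)),4))
c4=cv2.imread('pics/sc4.png')[190:260,340:440];d=cv2.imread('pics/si4.png')[140:210,260:360]
cv2.imwrite('pics/c6.png',np.hstack([cv2.resize(cv2.convertScaleAbs(q,alpha=2),None,fx=4,fy=4,interpolation=2) for q in(c4,d)]))
```

```text
[0.65203717 0.10422882 0.14907397] [np.float64(0.000186753103353827), np.float64(0.0001867531033537963)]
in tcp frame (.022,-.033 wanted) (np.float64(0.022681913060638263), np.float64(-0.03031692909743919))
0.14 [array([ 0.0153, -0.026 ]), array([0.0209, 0.0355])] [array([-0.0167, -0.0174]), array([ 0.0268, -0.019 ])] wrist far [0.0003 0.03  ]
0.145 [array([ 0.0195, -0.0285]), array([0.025 , 0.0326])] [array([-0.0186, -0.0236]), array([ 0.0245, -0.0251])] wrist far [0.0003 0.031 ]
0.15 [array([ 0.0236, -0.031 ]), array([0.0291, 0.0297])] [array([-0.0206, -0.0297]), array([ 0.0222, -0.0312])] wrist far [0.0003 0.0321]
sock scene [-0.0119 -0.0387]
sock scene [-0.0168  0.0282]
sock scene [0.0241 0.0346]
sock scene [ 0.0251 -0.0323]
```

View pics/c6.png

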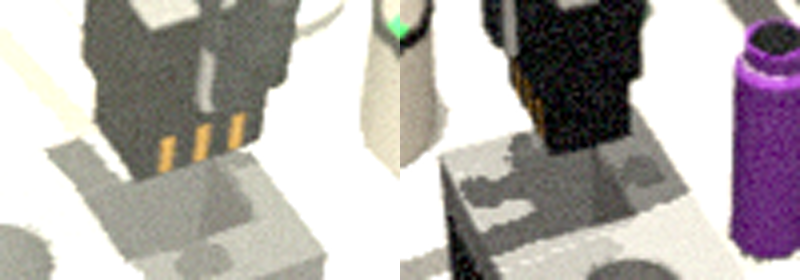

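arm_command([
  [0,0,0.3,0,0,0],
  [0,0,0.3,0,0,0],
  [0,0,0.15,0,0,0],
  [0,0,0.1,0,0,0],
  [0,0,0.1,0,0,0],
  [0,0,0,0,0,0],
  [0,0,0,0,0,0],
])

```text
time_s: 19.3
eef_pos: [0.632, 0.1353, 0.1353]
ee_rot: [3.141, 0.0, 1.537]
contact_force: [-0.5, 0.3, -3.0]
grip_width: 0.653
grasp_force: 65.6
```

arm_command([
  [0,0,0.1,0,0,0],
  [0,0,0.1,0,0,0],
  [0,0,0.1,0,0,0],
  [0,0,0,0,0,0],
])

```text
time_s: 19.8
eef_pos: [0.6315, 0.1352, 0.1161]
ee_rot: [-3.14, 0.0, 1.537]
contact_force: [-0.2, 0.7, -4.3]
grip_width: 0.644
grasp_force: 65.6
```

arm_command([
  [0,0,0.08,0,0,0],
  [0,0,0.05,0,0,0],
  [0,0,0.05,0,0,0],
  [0,0,0,0,0,0],
])

```text
time_s: 20.3
eef_pos: [0.6317, 0.1352, 0.1059]
ee_rot: [-3.141, 0.0, 1.537]
contact_force: [-1.0, 0.4, -4.2]
grip_width: 0.643
grasp_force: 65.7
```

arm_command([
  [0,0,0.04,0,0,0],
  [0,0,0.03,0,0,0],
  [0,0,0,0,0,0],
])

```text
time_s: 20.68
eef_pos: [0.6321, 0.1353, 0.1048]
ee_rot: [3.14, -0.0, 1.537]
contact_force: [-5.3, -0.7, 16.1]
grip_width: 0.651
grasp_force: 67.7
```

arm_command([
  [0,0,-0.05,0,0,0],
  [0,0,0,0,0,0],
  [0,0,0,0,0,0],
  [0,0,0,0,0,0],
  [0,0,0,0,0,0],
  [0,0,-0.2,0,0,0],
  [0,0,-0.5,0,0,0],
  [0,0,-0.6,0,0,0],
  [0,0,-0.6,0,0,0],
  [0,0,-0.6,0,0,0],
  [0,0,-0.4,0,0,0],
  [0,0,0,0,0,0],
  [0,0,0,0,0,0],
], fingers=1)

```text
time_s: 22.3
eef_pos: [0.6312, 0.1352, 0.2782]
ee_rot: [-3.14, 0.0, 1.537]
contact_force: [0.3, 0.2, -1.5]
grip_width: 0.999
grasp_force: 0.0
```

```bash
python3 p.py .4464 -.0793 .27 88.05
python3 - <<'E'
from h import *
snap('scene','sc7');snap('side','si7')
c4=cv2.imread('pics/sc7.png')[170:270,320:440];d=cv2.imread('pics/si7.png')[130:210,250:350]
cv2.imwrite('pics/c7.png',np.hstack([cv2.resize(c4,(400,333)),cv2.resize(d,(400,333))]))
E
```

```text
t 22.3 at [0.6312 0.1352 0.2782] [-1.7993e+02  2.0000e-02  8.8050e+01] F [ 0.3  0.2 -1.5] w 0.999 g 0.0 j6 0.14
  turn [-0.01  0.    0.  ]  then shift [-3.678 -2.957  0.136]  max 3.68
```

View pics/c7.png

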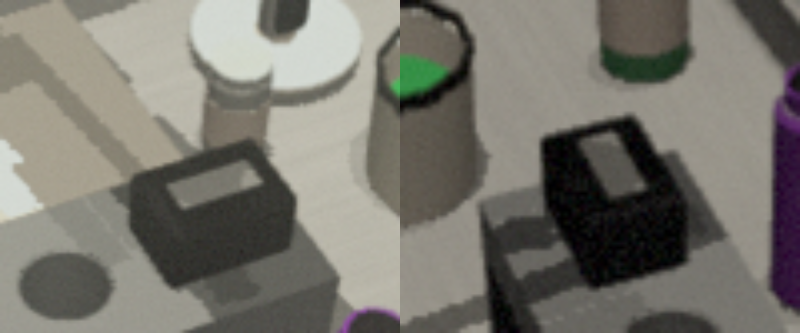

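Battery head sits flush on the chiller top. I'll check its height numerically while going for bottle B.

```bash
python3 - <<'E'
from h import *
print(tri([('sc7',(384.5,225.2)),('si7',(303.2,169.7))]))
E
python3 p.py .4464 -.0793 .27 88.05 .4464 -.0793 .1 88.05
```

```text
(array([0.6331467 , 0.13542225, 0.1414029 ]), [np.float64(7.655250403247585e-05), np.float64(7.65525040324995e-05)])
t 22.4 at [0.6309 0.1352 0.2773] [-1.7984e+02  3.0000e-02  8.8050e+01] F [-0.9  0.1  0.3] w 0.999 g 0.0 j6 0.14
  turn [-0.02  0.    0.  ]  then shift [-3.677 -2.951  0.122]  max 3.68
  turn [0. 0. 0.]  then shift [ 0.    -0.     2.833]  max 2.83
```

arm_command([
  [-0.46,-0.37,0.017,0,0,0],
  [-0.46,-0.37,0.017,0,0,0],
  [-0.46,-0.37,0.017,0,0,0],
  [-0.46,-0.37,0.017,0,0,0],
  [-0.46,-0.37,0.017,0,0,0],
  [-0.46,-0.37,0.017,0,0,0],
  [-0.46,-0.37,0.017,0,0,0],
  [-0.46,-0.37,0.017,0,0,0],
  [0,0,0,0,0,0],
  [0,0,0,0,0,0],
  [0,0,0,0,0,0],
])

```text
time_s: 23.78
eef_pos: [0.4474, -0.0788, 0.2706]
ee_rot: [-3.141, -0.0, 1.538]
contact_force: [0.8, 0.3, -0.7]
grip_width: 0.999
grasp_force: 0.0
```

```bash
python3 - <<'E'
from h import *
print(manip.observe()['eef_pos']); snap('wrist','wr8')
print(proj('wr8',[[.4464,-.0793,.156],[.4386,-.1945,.158]]))
E
python3 p.py .4464 -.0793 .1 88.05
```

```text
[ 0.44737262 -0.07880266  0.27056306]
[[322.22207411 238.15787695]
 [316.98040157 393.06328488]]
t 23.82 at [ 0.4473 -0.0788  0.2706] [-1.7999e+02 -1.0000e-02  8.8110e+01] F [-0.6 -0.6  1.1] w 0.993 g 0.0 j6 -0.29
  turn [-0.   -0.    0.01]  then shift [-0.009 -0.016  2.843]  max 2.84
```

View pics/wr8.png

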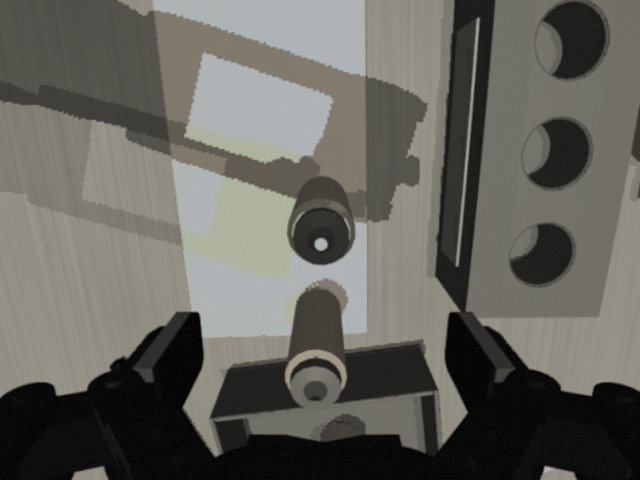

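```bash
python3 - <<'E'
from h import *
S=lambda u,v:('scene0',(u/2.3+160,v/2.3+120)); D=lambda u,v:('side0',(u/2.2+150,v/2.2+120))
print(tri([('wr8',(321,244)),S(187,168),D(215,308)]),atz('wr8',(321,244),.16))
print(tri([('wr8',(316,394)),S(53,203),D(252,417)]),atz('wr8',(316,394),.16))
E
python3 p.py .4464 -.0805 .112 88.05
```

```text
(array([ 0.44628258, -0.08103159,  0.15706508]), [np.float64(0.001929515281046565), np.float64(0.0018726449029476942), np.float64(0.0004748532940936378)]) [ 0.44554119 -0.08200469  0.16      ]
(array([ 0.43835413, -0.19480945,  0.15794603]), [np.float64(0.0006317676810198361), np.float64(0.00153472370422618), np.float64(0.0013787675590769275)]) [ 0.43795463 -0.19380064  0.16      ]
t 23.82 at [ 0.4473 -0.0788  0.2706] [-1.7999e+02 -1.0000e-02  8.8110e+01] F [-0.6 -0.6  1.1] w 0.993 g 0.0 j6 -0.29
  turn [-0.   -0.    0.01]  then shift [-0.029 -0.015  2.643]  max 2.64
```

arm_command([
  [-0.036,-0.018,0.5,0,0,0],
  [0,0,0.6,0,0,0],
  [0,0,0.6,0,0,0],
  [0,0,0.6,0,0,0],
  [0,0,0.4,0,0,0],
  [0,0,0.22,0,0,0],
  [0,0,0,0,0,0],
  [0,0,0,0,0,0],
])

```text
time_s: 24.82
eef_pos: [0.4466, -0.0816, 0.0963]
ee_rot: [3.14, 0.001, 1.537]
contact_force: [0.7, 0.6, -0.2]
grip_width: 1.001
grasp_force: 0.0
```

arm_command([
  [0,0,0,0,0,0],
  [0,0,0,0,0,0],
  [0,0,0,0,0,0],
  [0,0,0,0,0,0],
  [0,0,0,0,0,0],
  [0,0,0,0,0,0],
  [0,0,0,0,0,0],
  [0,0,0,0,0,0],
], fingers=0.3)

```text
time_s: 25.82
eef_pos: [0.446, -0.0817, 0.0964]
ee_rot: [3.141, 0.0, 1.537]
contact_force: [-1.5, 0.2, 6.1]
grip_width: 0.549
grasp_force: 60.6
```

arm_command([
  [0,0,-0.3,0,0,0],
  [0,0,-0.5,0,0,0],
  [0,0,-0.5,0,0,0],
  [0,0,-0.5,0,0,0],
  [0,0,-0.5,0,0,0],
  [0,0,0,0,0,0],
  [0,0,0,0,0,0],
])

```text
time_s: 26.7
eef_pos: [0.4449, -0.0812, 0.2327]
ee_rot: [-3.14, -0.0, 1.537]
contact_force: [-0.0, 0.0, -1.8]
grip_width: 0.548
grasp_force: 62.2
```

```bash
python3 p.py .6255 -.0345 .232 88.05
```

```text
t 26.7 at [ 0.4449 -0.0812  0.2327] [-1.7992e+02 -2.0000e-02  8.8060e+01] F [-0.   0.  -1.8] w 0.548 g 62.2 j6 -0.3
  turn [-0.01 -0.    0.  ]  then shift [0.881 2.982 0.011]  max 2.98
```

```bash
python3 p.py .6286 .0455 .232 88.05
```

```text
t 26.7 at [ 0.4449 -0.0812  0.2327] [-1.7992e+02 -2.0000e-02  8.8060e+01] F [-0.   0.  -1.8] w 0.548 g 62.2 j6 -0.3
  turn [-0.01 -0.    0.  ]  then shift [2.215 2.988 0.011]  max 2.99
```

arm_command([
  [0.316,0.427,0,0,0,0],
  [0.316,0.427,0,0,0,0],
  [0.316,0.427,0,0,0,0],
  [0.316,0.427,0,0,0,0],
  [0.316,0.427,0,0,0,0],
  [0.316,0.427,0,0,0,0],
  [0.319,0.426,0,0,0,0],
  [0,0,0,0,0,0],
  [0,0,0,0,0,0],
  [0,0,0,0,0,0],
])

```text
time_s: 27.95
eef_pos: [0.6281, 0.0447, 0.2328]
ee_rot: [-3.14, 0.0, 1.536]
contact_force: [-0.6, 0.5, -1.7]
grip_width: 0.543
grasp_force: 62.4
```

```bash
python3 p.py .6286 .0455 .185 88.05
python3 - <<'E'
from h import *
snap('scene','sc9');snap('side','si9');snap('wrist','wr9')
a=cv2.imread('pics/sc9.png')[150:290,270:410];b=cv2.imread('pics/si9.png')[120:260,240:380];c=cv2.imread('pics/wr9.png')[100:380,220:430]
o=np.zeros((400,800,3),np.uint8)
o[:,:300]=cv2.resize(c,(300,400));o[:250,300:550]=cv2.resize(a,(250,250));o[:250,550:]=cv2.resize(b,(250,250));cv2.imwrite('pics/c9.png',o)
E
```

```text
t 27.95 at [0.6281 0.0447 0.2328] [-1.7989e+02  2.0000e-02  8.8020e+01] F [-0.6  0.5 -1.7] w 0.543 g 62.4 j6 -0.0
  turn [-0.01  0.   -0.  ]  then shift [0.013 0.007 0.797]  max 0.8
```

View pics/c9.png

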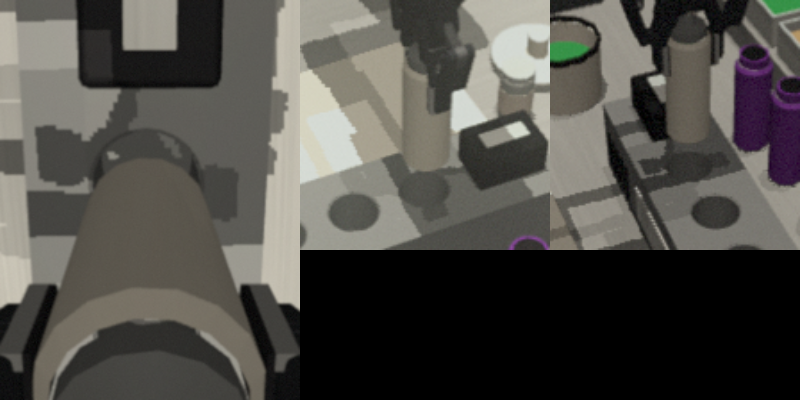

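Run:
```python
from h import *
for z in(.138,.141,.145): print(z, atz('wr9',(220+145*.7,100+158*.7),z)-[0,.024,0])
# base ellipse lowest points: scene crop (425,172)-> ; side (688,142)
print(proj('wr9',[[.6284,.0455+.026,.1]]), 100+128*.7)
t=np.linspace(0,6.28,60)
for y in(.0425,.0455,.0485):
    C=np.c_[.6284+.024*np.cos(t),y+.024*np.sin(t),0*t+.141]
    p=proj('sc9',C);q=proj('si9',C); print(y,'scene low',p[p[:,1].argmax()],'minx,maxx',p[:,0].min(),p[:,0].max(),'side low',q[q[:,1].argmax()],q[:,0].min(),q[:,0].max())
print('obs scene low',150+172*.56,'x',270+(402-300)*.56,270+(450-300)*.56,' side low',120+143*.56,'x',240+(665-550)*.56,240+(708-550)*.56)
```

```text
0.138 [0.62805973 0.04224537 0.138     ]
0.141 [0.62809857 0.04287626 0.141     ]
0.145 [0.62815036 0.04371745 0.145     ]
[[322.01572486 191.1302583 ]] 189.6
0.0425 scene low [339.17667744 249.21840363] minx,maxx 325.53673807705457 351.9289906576288 side low [317.6970755  204.69092928] 306.19555038826985 330.57940788712625
0.0455 scene low [340.67639475 248.68083552] minx,maxx 327.0228304727369 353.3939144303299 side low [317.09725565 203.76130372] 305.62762527747907 329.9644152960131
0.0485 scene low [342.17343504 248.14419027] minx,maxx 328.5063940777883 354.85616309234985 side low [316.4997652  202.83531065] 305.06188477682855 329.3517648470855
obs scene low 246.32 x 327.12 354.0  side low 200.08 x 304.4 328.48
```

arm_command([
  [0.012,0.005,0.3,0,0,0],
  [0,0,0.3,0,0,0],
  [0,0,0.2,0,0,0],
  [0,0,0.15,0,0,0],
  [0,0,0.1,0,0,0],
  [0,0,0,0,0,0],
])

```text
time_s: 28.85
eef_pos: [0.6293, 0.0458, 0.1701]
ee_rot: [-3.14, 0.0, 1.537]
contact_force: [-1.3, -1.2, -3.0]
grip_width: 0.55
grasp_force: 62.3
```

Entered about 15 mm without resistance.

arm_command([
  [0,0,0.15,0,0,0],
  [0,0,0.15,0,0,0],
  [0,0,0.15,0,0,0],
  [0,0,0,0,0,0],
])

```text
time_s: 29.35
eef_pos: [0.6291, 0.0459, 0.1423]
ee_rot: [-3.14, 0.0, 1.537]
contact_force: [-2.0, -2.3, -3.4]
grip_width: 0.547
grasp_force: 62.3
```

arm_command([
  [0,0,0.1,0,0,0],
  [0,0,0.1,0,0,0],
  [0,0,0,0,0,0],
])

```text
time_s: 29.72
eef_pos: [0.6292, 0.0458, 0.131]
ee_rot: [-3.14, 0.0, 1.537]
contact_force: [-2.4, -3.1, -3.5]
grip_width: 0.551
grasp_force: 62.4
```

arm_command([
  [0,0,0.06,0,0,0],
  [0,0,0.04,0,0,0],
  [0,0,0,0,0,0],
])

```text
time_s: 30.1
eef_pos: [0.6293, 0.0456, 0.1265]
ee_rot: [-3.141, 0.001, 1.537]
contact_force: [-6.3, -4.8, 5.1]
grip_width: 0.546
grasp_force: 63.3
```

arm_command([
  [0,0,0,0,0,0],
  [0,0,0,0,0,0],
  [0,0,0,0,0,0],
  [0,0,0,0,0,0],
  [0,0,-0.2,0,0,0],
  [0,0,-0.5,0,0,0],
  [0,0,-0.6,0,0,0],
  [0,0,-0.6,0,0,0],
  [0,0,-0.5,0,0,0],
  [0,0,0,0,0,0],
  [0,0,0,0,0,0],
], fingers=1)

```text
time_s: 31.48
eef_pos: [0.6292, 0.046, 0.2692]
ee_rot: [-3.141, 0.0, 1.537]
contact_force: [-1.0, 0.4, -0.8]
grip_width: 1.003
grasp_force: 0.0
```

```bash
python3 p.py .4383 -.1945 .27 88.05 .4383 -.1945 .096 88.05
```

```text
t 31.48 at [0.6292 0.046  0.2692] [-179.96    0.     88.06] F [-1.   0.4 -0.8] w 1.003 g 0.0 j6 -0.0
  turn [-0.  0.  0.]  then shift [-4.114 -3.044 -0.013]  max 4.11
  turn [0. 0. 0.]  then shift [ 0.  -0.   2.9]  max 2.9
```

arm_command([
  [-0.514,-0.38,0,0,0,0],
  [-0.514,-0.38,0,0,0,0],
  [-0.514,-0.38,0,0,0,0],
  [-0.514,-0.38,0,0,0,0],
  [-0.514,-0.38,0,0,0,0],
  [-0.514,-0.38,0,0,0,0],
  [-0.514,-0.38,0,0,0,0],
  [-0.516,-0.384,0,0,0,0],
  [0,0,0,0,0,0],
  [0,0,0,0,0,0],
  [0,0,0,0,0,0],
])

```text
time_s: 32.85
eef_pos: [0.4392, -0.1937, 0.2692]
ee_rot: [-3.141, -0.001, 1.538]
contact_force: [0.2, 0.5, -0.1]
grip_width: 1.0
grasp_force: 0.0
```

```bash
python3 - <<'E'
from h import *
snap('wrist','wr10')
im=cv2.imread('pics/wr10.png');g=cv2.cvtColor(im,cv2.COLOR_BGR2GRAY)
c=proj('wr10',[[.4383,-.1945,.160]])[0];print(c)
x,y=c.astype(int);R=g[y-45:y+45,x-45:x+45]
h=cv2.HoughCircles(cv2.GaussianBlur(cv2.resize(R,None,fx=3,fy=3),(5,5),0),cv2.HOUGH_GRADIENT,1,10,param1=60,param2=20,minRadius=8,maxRadius=110)
print([] if h is None else [(x-45+q[0]/3,y-45+q[1]/3,q[2]/3) for q in h[0][:6]])
for yy in range(y-24,y+25,4): print(yy,' '.join('%3d'%v for v in g[yy,x-40:x+41:4]))
E
python3 p.py .4383 -.1945 .096 88.05
```

```text
[322.44901038 240.96530456]
[(np.float64(321.1666679382324), np.float64(235.83333206176758), np.float32(27.4)), (np.float64(323.8333320617676), np.float64(238.5), np.float32(30.866667)), (np.float64(321.1666679382324), np.float64(232.16666793823242), np.float32(34.233334)), (np.float64(319.8333320617676), np.float64(240.5), np.float32(31.966667)), (np.float64(317.8333320617676), np.float64(237.16666793823242), np.float32(30.9)), (np.float64(320.5), np.float64(245.5), np.float32(6.2666664))]
216 193 192 153  91 121 104  54  58  58  59  61  60  60  55  41  92  89  84 102 102 121
220 193 194 100  93 114  56  56  58  59  61  61  60  56  57  54  56 111  88 129 137 138
224 192 190  86 158  52  54  57  55  59  61  59  59  57  54  55  55 137  89 114 136 136
228 192 183  86 111  54  54  55  57  56  49  49  52  54  55  55  57  51 107 113 192 196
232 171 152  84  59  52  54  52  49  45  45  47  43  45  55  54  56  52 113  91 163 154
236 130 131  85  56  55  54  52  42  46  44  45  44  42  50  52  53  52 114  92 158 159
240 133 133  84  54  51  52  51  40  43 127 140  49  42  46  53  52  53  80 119 157 159
244 132 137 122  52  51  54  50  40  87 158 160 147  40  48  51  53  52  82 145 158 160
248 133 151 155 101  53  50  51  45  64 159 161 117  39  52  48  53  54  85 153 158 159
252 145 155 159 144  50  51  52  53  47  56  74  40  50  51  52  53  66  98  96  99  98
256 153 155 160 155 129  47  51  52  49  50  50  50  52  52  50  60  84  82  71  62  52
260 155 135 129 126 130 102  51  49  52  49  51  48  52  52  56  53  43  35  38  36  37
264  90  87  90  82  75  52  49  57  50  50  52  52  48  50  37  36  36  33  37  33  38
t 32.9 at [ 0.4392 -0.1937  0.2693] [-1.7998e+02 -2.0000e-02  8.8130e+01] F [-0.7  0.5 -0.3] w 1.0 g 0.0 j6 -0.53
  turn [-0.   -0.    0.01]  then shift [-0.013 -0.015  2.888]  max 2.89
```

Run:
```python
from h import *
print(atz('wr10',(320.5,245.5),.1635),atz('wr8',(321,244),.1635))
```

```text
[ 0.43702854 -0.19639498  0.1635    ] [ 0.44559868 -0.08097143  0.1635    ]
```

arm_command([
  [-0.038,-0.028,0.5,0,0,0],
  [0,0,0.6,0,0,0],
  [0,0,0.6,0,0,0],
  [0,0,0.6,0,0,0],
  [0,0,0.4,0,0,0],
  [0,0,0.19,0,0,0],
  [0,0,0,0,0,0],
  [0,0,0,0,0,0],
])

```text
time_s: 33.9
eef_pos: [0.4379, -0.1971, 0.0971]
ee_rot: [3.14, 0.001, 1.537]
contact_force: [-0.2, 0.1, -0.1]
grip_width: 0.998
grasp_force: 0.0
```

arm_command([
  [0,0,0,0,0,0],
  [0,0,0,0,0,0],
  [0,0,0,0,0,0],
  [0,0,0,0,0,0],
  [0,0,0,0,0,0],
  [0,0,0,0,0,0],
  [0,0,0,0,0,0],
  [0,0,0,0,0,0],
], fingers=0.3)

```text
time_s: 34.9
eef_pos: [0.4373, -0.1971, 0.0971]
ee_rot: [3.141, 0.001, 1.537]
contact_force: [-2.0, 0.6, 7.4]
grip_width: 0.547
grasp_force: 60.8
```

arm_command([
  [0,0,-0.3,0,0,0],
  [0,0,-0.5,0,0,0],
  [0,0,-0.5,0,0,0],
  [0,0,-0.5,0,0,0],
  [0,0,-0.5,0,0,0],
  [0,0,0,0,0,0],
  [0,0,0,0,0,0],
])

```text
time_s: 35.78
eef_pos: [0.4361, -0.1962, 0.2329]
ee_rot: [-3.14, -0.001, 1.537]
contact_force: [-0.8, 0.1, -4.3]
grip_width: 0.546
grasp_force: 62.8
```

```bash
python3 p.py .6236 -.1143 .232 88.05
```

```text
t 35.77 at [ 0.4361 -0.1962  0.2329] [-1.799e+02 -5.000e-02  8.805e+01] F [-0.8  0.1 -4.3] w 0.546 g 62.8 j6 -0.53
  turn [-0.01 -0.01  0.  ]  then shift [1.47  3.077 0.016]  max 3.08
```

arm_command([
  [0.208,0.437,0,0,0,0],
  [0.208,0.437,0,0,0,0],
  [0.208,0.437,0,0,0,0],
  [0.208,0.437,0,0,0,0],
  [0.208,0.437,0,0,0,0],
  [0.208,0.437,0,0,0,0],
  [0.21,0.438,0,0,0,0],
  [0,0,0,0,0,0],
  [0,0,0,0,0,0],
  [0,0,0,0,0,0],
])

```text
time_s: 37.02
eef_pos: [0.6223, -0.1157, 0.2333]
ee_rot: [-3.139, -0.0, 1.536]
contact_force: [0.8, 0.6, -4.1]
grip_width: 0.552
grasp_force: 63.3
```

```bash
python3 p.py .6230 -.1147 .185 88.05
python3 - <<'E'
from h import *
snap('wrist','wr11')
a=cv2.imread('pics/wr9.png')[100:380,220:430];b=cv2.imread('pics/wr11.png')[100:380,220:430]
for f in('wr9','wr11'):
    g=cv2.cvtColor(cv2.imread(f'pics/{f}.png'),cv2.COLOR_BGR2GRAY)[:,315:326].mean(1);print(f,g[176:224:2].astype(int).tolist())
T=manip.observe()['eef_pos']; print(T)
E
```

```text
t 37.02 at [ 0.6223 -0.1157  0.2333] [-1.7988e+02 -1.0000e-02  8.8030e+01] F [ 0.8  0.6 -4.1] w 0.552 g 63.3 j6 -0.26
  turn [-0.02 -0.   -0.  ]  then shift [0.018 0.012 0.805]  max 0.8
wr9 [90, 90, 90, 92, 93, 93, 91, 73, 65, 67, 68, 67, 67, 67, 67, 67, 67, 72, 85, 86, 87, 86, 86, 87]
wr11 [58, 58, 58, 58, 58, 58, 56, 47, 55, 59, 59, 58, 58, 58, 58, 58, 58, 64, 75, 75, 75, 76, 76, 76]
[ 0.62249946 -0.11583501  0.2336596 ]
```

arm_command([
  [0.01,0.0,0.3,0,0,0],
  [0,0,0.3,0,0,0],
  [0,0,0.2,0,0,0],
  [0,0,0.15,0,0,0],
  [0,0,0.1,0,0,0],
  [0,0,0,0,0,0],
])

```text
time_s: 37.83
eef_pos: [0.6234, -0.1149, 0.1708]
ee_rot: [-3.141, -0.0, 1.537]
contact_force: [-0.0, -0.1, -3.5]
grip_width: 0.55
grasp_force: 63.4
```

arm_command([
  [0,0,0.15,0,0,0],
  [0,0,0.15,0,0,0],
  [0,0,0.15,0,0,0],
  [0,0,0.1,0,0,0],
  [0,0,0.08,0,0,0],
  [0,0,0,0,0,0],
])

```text
time_s: 38.58
eef_pos: [0.6233, -0.1149, 0.133]
ee_rot: [-3.141, -0.0, 1.537]
contact_force: [0.1, -0.4, -4.7]
grip_width: 0.544
grasp_force: 63.3
```

arm_command([
  [0,0,0.06,0,0,0],
  [0,0,0.04,0,0,0],
  [0,0,0,0,0,0],
])

```text
time_s: 38.95
eef_pos: [0.6236, -0.115, 0.1274]
ee_rot: [3.142, 0.0, 1.537]
contact_force: [0.1, 0.2, -4.4]
grip_width: 0.546
grasp_force: 63.5
```

arm_command([
  [0,0,0,0,0,0],
  [0,0,0,0,0,0],
  [0,0,0,0,0,0],
  [0,0,0,0,0,0],
  [0,0,-0.2,0,0,0],
  [0,0,-0.5,0,0,0],
  [0,0,-0.6,0,0,0],
  [0,0,-0.6,0,0,0],
  [0,0,-0.6,0,0,0],
  [0,0,0,0,0,0],
  [0,0,0,0,0,0],
], fingers=1)

```text
time_s: 40.33
eef_pos: [0.6232, -0.1148, 0.2775]
ee_rot: [-3.142, 0.0, 1.537]
contact_force: [-0.0, 0.6, 0.2]
grip_width: 1.005
grasp_force: 0.0
```

```bash
python3 p.py .44 .30 .27 108
```

```text
t 40.33 at [ 0.6232 -0.1148  0.2775] [-179.99    0.     88.06] F [-0.   0.6  0.2] w 1.005 g 0.0 j6 -0.26
  turn [-0.    0.   -2.49]  then shift [ 7.519 -0.768  0.125]  max 7.52
```

arm_command([
  [0,0,0,0,0,-0.83],
  [0,0,0,0,0,-0.83],
  [0,0,0,0,0,-0.83],
  [0.75,-0.077,0.012,0,0,0],
  [0.75,-0.077,0.012,0,0,0],
  [0.75,-0.077,0.012,0,0,0],
  [0.75,-0.077,0.012,0,0,0],
  [0.75,-0.077,0.012,0,0,0],
  [0.75,-0.077,0.012,0,0,0],
  [0.75,-0.077,0.012,0,0,0],
  [0.75,-0.077,0.012,0,0,0],
  [0.75,-0.077,0.012,0,0,0],
  [0.75,-0.077,0.012,0,0,0],
  [0,0,0,0,0,0],
  [0,0,0,0,0,0],
  [0,0,0,0,0,0],
])

```text
time_s: 42.32
eef_pos: [0.441, 0.2977, 0.2697]
ee_rot: [-3.141, 0.001, 1.883]
contact_force: [-0.2, 0.4, -0.1]
grip_width: 0.998
grasp_force: 0.0
```

Run:
```python
from h import *
print(manip.observe()['eef_pos']); 
for n,f in(('wrist','wr12'),('side','si12'),('scene','sc12')): snap(n,f)
print(proj('wr12',[[.4088,.3239,.048],[.5684,.3625,.093],[.4872,.2451,.08]]))
w=cv2.imread('pics/wr12.png');s=cv2.imread('pics/si12.png')[120:300,150:420];c=cv2.imread('pics/sc12.png')[140:300,200:500]
o=np.zeros((600,800,3),np.uint8);o[:390,:520]=cv2.resize(w[:390,:520],(520,390));o[:187,520:]=cv2.resize(s,(280,187));o[200:349,520:]=cv2.resize(c,(280,149))
cv2.imwrite('pics/c12.png',o)
```

```text
[0.44097096 0.29770498 0.26969298]
[[297.82382919 165.37591431]
 [505.08112057 187.87604827]
 [356.2262185  285.6517178 ]]
```

View pics/c12.png

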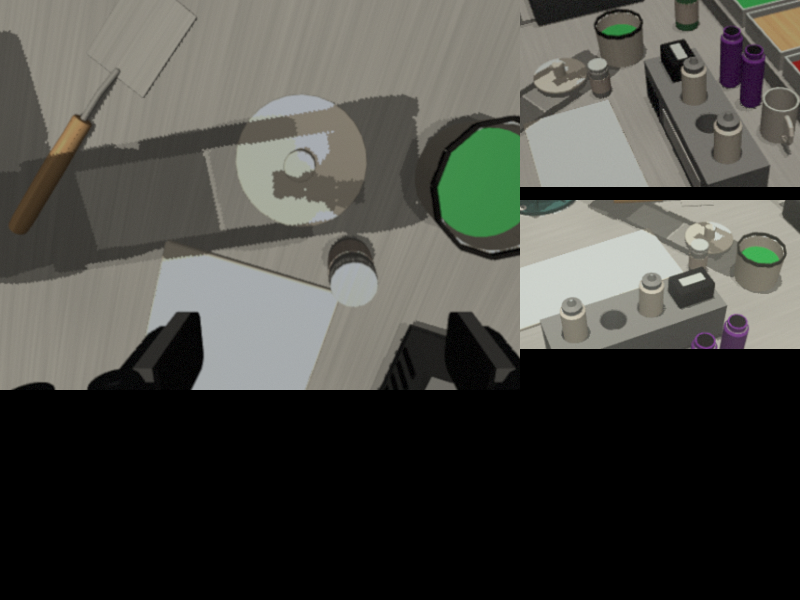

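The lid hasn't moved: the knob is at (299,163) where I predicted (298,165). The tub ring is centred near (505,187), also as predicted, and both full bottles are down in their wells. Now for the lid.

```bash
python3 - <<'E'
from h import *
S=lambda u,v:('scene0',(u/2.3+160,v/2.3+120)); D=lambda u,v:('side0',(u/2.2+150,v/2.2+120))
print(atz('wr12',(299,163),.048),tri([('wr12',(299,163)),S(560,115),D(82,143)]))
g=cv2.imread('pics/wr12.png')
# plate circle fit by ellipse through outline points seen
W=[atz('wr12',p,.018)[:2] for p in((301,95),(236,160),(301,226),(366,160))];print('plate',np.mean([W[0],W[2]],0),np.mean([W[1],W[3]],0))
print('tub',atz('wr12',(505,187),.093),tri([('wr12',(505,187)),S(688,168),D(210,58)]))
E
python3 p.py .4088 .3239 .12 128 .4088 .3239 .023 128
```

```text
[0.40917647 0.32616518 0.048     ] (array([0.40870019, 0.32458316, 0.03722607]), [np.float64(0.00044288631536687045), np.float64(0.002445920367096747), np.float64(0.0025406118490003244)])
plate [0.41014572 0.32338921] [0.40923018 0.32619013]
tub [0.56805157 0.36310713 0.093     ] (array([0.57052731, 0.36186716, 0.07994385]), [np.float64(0.0034748348636725102), np.float64(0.0030188473521025527), np.float64(0.004509060259518831)])
t 42.48 at [0.4411 0.298  0.2701] [-1.7999e+02  1.0000e-02  1.0789e+02] F [ 0.3 -0.7  0.2] w 1.005 g 0.0 j6 0.15
  turn [-0.    0.   -2.51]  then shift [ 0.673 -0.159  2.502]  max 2.5
  turn [0. 0. 0.]  then shift [ 0.    -0.     1.617]  max 1.62
```

arm_command([
  [0,0,0,0,0,-0.84],
  [0,0,0,0,0,-0.84],
  [0,0,0,0,0,-0.83],
  [0.34,-0.07,0.5,0,0,0],
  [0.34,-0.069,0.6,0,0,0],
  [0,0,0.6,0,0,0],
  [0,0,0.6,0,0,0],
  [0,0,0.2,0,0,0],
  [0,0,0,0,0,0],
  [0,0,0,0,0,0],
  [0,0,0,0,0,0],
], fingers=0.7)

```text
time_s: 43.85
eef_pos: [0.4099, 0.3263, 0.1215]
ee_rot: [3.139, 0.0, 2.235]
contact_force: [0.1, 0.4, 0.8]
grip_width: 0.698
grasp_force: 0.0
```

```bash
python3 p.py .4095 .325 .023 128
python3 - <<'E'
from h import *
snap('wrist','wr13'); c=proj('wr13',[[.4095,.325,.048]])[0];print(c)
g=cv2.cvtColor(cv2.imread('pics/wr13.png'),cv2.COLOR_BGR2GRAY);x,y=c.astype(int)
for yy in range(y-60,y+61,6): print(yy,' '.join('%3d'%v for v in g[yy,x-66:x+67:6]))
E
```

```text
t 43.85 at [0.4099 0.3263 0.1215] [1.7986e+02 2.0000e-02 1.2805e+02] F [0.1 0.4 0.8] w 0.698 g 0.0 j6 -0.12
  turn [0.02 0.   0.01]  then shift [-0.012 -0.019  1.641]  max 1.64
[321.24048512 258.57982383]
198 190 191 190 189 190 190 190 191 191 162 103 101 102 102 101 122 137 137 139 138 137 138 136
204 192 189 192 190 191 191 190 191 191 103 101 101  99 100 103 100 101 137 137 135 136 137 136
210 192 190 190 190 191 191 188 190 100 100 102 102 102 101 101 101  98 101  99 136 135  99 101
216 155 189 192 190 188 191 156 101 100 101 101 101 100 101 102 101 101 100 100 100 135 102 100
222 100  98 106 182 110 101 100  99 100 100 102 103 101 101 100 100 101 100 100 100 100  99  99
228 101 100  99 165 100 100 100  99 101  78  69  70  69  84 100  99 100 100 101 101  99 100 100
234  99 100 101 101 101 101 101 101  67  70  72  69  72  70  88 101 100  99 101 100  99 101 101
240  98 102  99  99 102 100 100 100  68  94 103 101 101  81  65 101 102 100 100  99  99 102 100
246  99 101 101 103 101  98 102  79 101 100 100 102 102 100  83 100 102 102 100 103 122 106 100
252  99 100 102 167 100 101 100
[... 420 characters left out ...]
 133 133 133 135 135 133 133
282  99 100 100 100 106 100 120 179 126 178 136 100 122 135 134 132 133 133 133 134 133 134 135
288  99  99 100  98  99 101  99  99 101 101 109 131 134 133 133 132 134 134 132 133 133 132 133
294 100  99 100 100 102 100 101  98  99  99 105 134 133 132 133 133 132 132 132 132 132 132 132
300  99 100 100  98  98 100 101 101 100 100 117 133 132 132 132 133 132 134 133 134 134 133 132
306 178 148 158 113 116  99 113 112 127 131 132 133 133 133 134 133 130 133 133 132 133 132 132
312 161 193 192 192 195 194 191 191 158 141 137 132 131 134 133 131 131 132 133 132 132 129  93
318 160 155 185 192 192 193 194 193 193 193 195 176 152 132 132 132 133 132 131 132 150 161 160
```

arm_command([
  [-0.037,-0.028,0.5,0,0,0],
  [0,0,0.5,0,0,0],
  [0,0,0.4,0,0,0],
  [0,0,0.24,0,0,0],
  [0,0,0,0,0,0],
  [0,0,0,0,0,0],
])

```text
time_s: 44.65
eef_pos: [0.4096, 0.3234, 0.0225]
ee_rot: [3.14, 0.0, 2.235]
contact_force: [-0.7, -0.1, -1.0]
grip_width: 0.7
grasp_force: 0.0
```

arm_command([
  [0,0,0,0,0,0],
  [0,0,0,0,0,0],
  [0,0,0,0,0,0],
  [0,0,0,0,0,0],
  [0,0,0,0,0,0],
  [0,0,0,0,0,0],
  [0,0,0,0,0,0],
  [0,0,0,0,0,0],
], fingers=0.1)

```text
time_s: 45.65
eef_pos: [0.4095, 0.3233, 0.0227]
ee_rot: [3.14, 0.0, 2.235]
contact_force: [-0.5, -0.7, 5.9]
grip_width: 0.312
grasp_force: 58.6
```

arm_command([
  [0,0,-0.3,0,0,0],
  [0,0,-0.5,0,0,0],
  [0,0,-0.5,0,0,0],
  [0,0,-0.5,0,0,0],
  [0,0,-0.4,0,0,0],
  [0,0,0,0,0,0],
  [0,0,0,0,0,0],
])

```text
time_s: 46.52
eef_pos: [0.4085, 0.3227, 0.1532]
ee_rot: [-3.141, -0.0, 2.235]
contact_force: [-0.8, -0.1, -1.6]
grip_width: 0.309
grasp_force: 59.0
```

```bash
python3 p.py .568 .363 .155 128
python3 - <<'E'
from h import *
# plate outline check in the wrist view
snap('wrist','wr14'); snap('side','si14')
p=manip.observe()['eef_pos']
t=np.linspace(0,2*np.pi,13)
# lid plate top expected at TCP z-.005
q=proj('wr14',np.c_[p[0]+.062*np.cos(t),p[1]+.062*np.sin(t),0*t+p[2]-.005]);print(q.round(0).tolist())
g=cv2.cvtColor(cv2.imread('pics/wr14.png'),cv2.COLOR_BGR2GRAY)
print('col320',g[60:300:4,320].tolist())
for r in(200,230): print(r,g[r,150:500:6].tolist())
E
```

```text
t 46.52 at [0.4085 0.3227 0.1532] [-179.95   -0.    128.05] F [-0.8 -0.1 -1.6] w 0.309 g 59.0 j6 -0.13
  turn [-0.01 -0.    0.01]  then shift [-1.107  2.508 -0.03 ]  max 2.51
[[439.0, 394.0], [476.0, 331.0], [475.0, 255.0], [429.0, 188.0], [347.0, 152.0], [257.0, 163.0], [189.0, 217.0], [164.0, 291.0], [183.0, 363.0], [234.0, 415.0], [303.0, 439.0], [376.0, 432.0], [439.0, 394.0]]
col320 [159, 160, 161, 162, 159, 157, 157, 158, 161, 161, 163, 145, 140, 138, 71, 70, 70, 73, 69, 73, 72, 72, 75, 92, 106, 105, 104, 106, 105, 166, 198, 169, 105, 107, 104, 105, 104, 102, 104, 104, 103, 105, 105, 105, 104, 106, 106, 104, 105, 102, 103, 104, 102, 103, 102, 105, 69, 72, 73, 72]
200 [89, 91, 91, 89, 94, 94, 92, 91, 75, 73, 196, 195, 196, 195, 194, 197, 197, 195, 197, 197, 196, 195, 197, 198, 197, 196, 196, 196, 105, 105, 105, 104, 104, 103, 105, 142, 143, 143, 143, 140, 143, 143, 143, 141, 140, 141, 140, 141, 136, 94, 116, 162, 161, 162, 161, 162, 158, 160, 159]
230 [68, 72, 69, 76, 83, 88, 194, 197, 194, 195, 196, 196, 196, 195, 196, 195, 196, 196, 195, 194, 196, 195, 194, 196, 198, 197, 107, 104, 104, 105, 104, 103, 105, 104, 104, 104, 139, 140, 141, 139, 139, 140, 140, 141, 140, 138, 139, 141, 138, 137, 140, 138, 127, 161, 164, 159, 160, 156, 159]
```

arm_command([
  [-0.184,0.418,-0.005,0,0,0],
  [-0.184,0.418,-0.005,0,0,0],
  [-0.184,0.418,-0.005,0,0,0],
  [-0.184,0.418,-0.005,0,0,0],
  [-0.184,0.418,-0.005,0,0,0],
  [-0.187,0.418,-0.005,0,0,0],
  [0,0,0,0,0,0],
  [0,0,0,0,0,0],
  [0,0,0,0,0,0],
])

```text
time_s: 47.75
eef_pos: [0.5671, 0.3631, 0.155]
ee_rot: [-3.14, -0.0, 2.235]
contact_force: [-0.4, 1.3, 0.3]
grip_width: 0.306
grasp_force: 59.1
```

```bash
python3 p.py .568 .363 .12 128
python3 - <<'E'
from h import *
# refine the tub ring centre: dark ring ellipse in the start images
import scipy.optimize as so
def fit(f,roi):
    im=cv2.imread(f'pics/{f}.png');x0,y0,x1,y1=roi
    hsv=cv2.cvtColor(im[y0:y1,x0:x1],cv2.COLOR_BGR2GRAY); m=(hsv<60).astype(np.uint8)
    n,l,s,c=cv2.connectedComponentsWithStats(m); k=1+s[1:,4].argmax()
    h=cv2.convexHull(cv2.findContours((l==k).astype(np.uint8),0,1)[0][0]); 
    return s[k].tolist(),h[:,0]+[x0,y0]
t=np.linspace(0,2*np.pi,200)
H={f:fit(f,r) for f,r in(('scene0',(425,165,495,245)),('side0',(215,120,275,190)))}
for f in H: print(f,H[f][0])
def res(p):
    out=[]
    for f in H:
        q=proj(f,np.c_[p[0]+p[3]*np.cos(t),p[1]+p[3]*np.sin(t),0*t+p[2]])
        h=H[f][1]; top=h[h[:,1]<np.median(h[:,1])]if 0 else h
        out+=[cv2.pointPolygonTest(q.astype(np.float32).reshape(-1,1,2),tuple(map(float,v)),True) for v in top]
    return out
r=so.least_squares(res,[.568,.363,.093,.054],loss='soft_l1');print(r.x.round(4),np.abs(r.fun).mean())
E
```

```text
t 47.75 at [0.5671 0.3631 0.155 ] [-1.7989e+02 -2.0000e-02  1.2807e+02] F [-0.4  1.3  0.3] w 0.306 g 59.1 j6 -0.2
  turn [-0.01 -0.    0.01]  then shift [-0.011  0.011  0.583]  max 0.58
scene0 [35, 11, 24, 18, 46]
side0 [0, 0, 54, 38, 758]
[0.5707 0.3541 0.0906 0.0598] 2.9469734242393426
```

Run:
```python
from h import *
import scipy.optimize as so
def fit(f,roi,th):
    x0,y0,x1,y1=roi; b=cv2.imread(f'pics/{f}.png')[y0:y1,x0:x1]; m=(b.max(2)<th).astype(np.uint8)
    m=cv2.morphologyEx(m,cv2.MORPH_CLOSE,np.ones((3,3)))
    n,l,s,c=cv2.connectedComponentsWithStats(m); k=1+s[1:,4].argmax()
    h=cv2.convexHull(cv2.findContours((l==k).astype(np.uint8),0,1)[0][0])[:,0]+[x0,y0]
    print(f,(s[k][:4]+[x0,y0,0,0]).tolist()); return h[h[:,1]<h[:,1].min()+.8*np.ptp(h[:,1])]
t=np.linspace(0,2*np.pi,200)
H={f:fit(f,r,k) for f,r,k in(('scene0',(427,172,490,240),70),('side0',(218,127,274,165),70),('sc12',(427,172,490,240),70))}
def res(p,fs):
    out=[]
    for f in fs:
        q=proj(f,np.c_[p[0]+.055*np.cos(t),p[1]+.055*np.sin(t),0*t+.093]).astype(np.float32).reshape(-1,1,2)
        out+=[cv2.pointPolygonTest(q,tuple(map(float,v)),True) for v in H[f]]
    return out
for fs in(['scene0'],['side0'],['sc12'],list(H)):
    r=so.least_squares(res,[.568,.363],loss='soft_l1',args=(fs,),diff_step=1e-3);print(fs,r.x.round(4),np.abs(r.fun).mean().round(2))
```

```text
scene0 [434, 176, 51, 36]
side0 [218, 127, 50, 32]
sc12 [433, 175, 52, 37]
['scene0'] [0.5746 0.3547] 0.42
['side0'] [0.5669 0.3606] 2.87
['sc12'] [0.5741 0.3548] 0.39
['scene0', 'side0', 'sc12'] [0.573  0.3553] 1.32
```

Run:
```python
from h import *
import scipy.optimize as so
t=np.linspace(0,2*np.pi,400)
b=cv2.imread('pics/wr12.png').astype(int)
dark=(b.max(2)<60).astype(np.uint8); dark[275:]=0; dark[:,:415]=0
n,l,s,c=cv2.connectedComponentsWithStats(dark);print(s[s[:,4]>100].tolist())
# innermost edge of the ring: green/dark limit, and outermost dark
gr=((b[:,:,1]>90)&(b[:,:,1]>b[:,:,2]+50)).astype(np.uint8)
n,l,s,c=cv2.connectedComponentsWithStats(gr);print('green',s[1+s[1:,4].argmax()].tolist())
for y in range(110,265,10): 
    r=b[y,420:640].max(1); d=np.where(dark[y,420:640])[0]; print(y, (d[[0,-1]]+420).tolist() if len(d) else None, len(d))
h={}
for f,uv in(('scene0',(459.5,194)),('side0',(245.5,146.4)),('wr12',(505,187))): print(f,atz(f,uv,.093).round(4),atz(f,uv,.085).round(4))
for X in((.568,.363),(.5745,.3547)):
    for f in('wr12','scene0','side0'):
        q=proj(f,np.c_[X[0]+.056*np.cos(t),X[1]+.056*np.sin(t),0*t+.093]);print(X,f,q.min(0).round(),q.max(0).round())
```

```text
[[0, 0, 640, 480, 302182], [415, 116, 160, 144, 4414], [626, 169, 14, 47, 471]]
green [438, 128, 103, 109, 8561]
110 None 0
120 [456, 529] 57
130 [441, 552] 32
140 [430, 559] 42
150 [424, 566] 37
160 [420, 572] 39
170 [420, 639] 38
180 [420, 639] 41
190 [420, 639] 41
200 [420, 639] 41
210 [424, 639] 33
220 [435, 562] 16
230 [443, 556] 21
240 [452, 544] 19
250 [463, 531] 45
260 None 0
scene0 [0.5809 0.3532 0.093 ] [0.5741 0.3597 0.085 ]
side0 [0.5637 0.3355 0.093 ] [0.5663 0.3469 0.085 ]
wr12 [0.5681 0.3631 0.093 ] [0.5718 0.363  0.085 ]
(0.568, 0.363) wr12 [433. 112.] [575. 256.]
(0.568, 0.363) scene0 [434. 172.] [486. 207.]
(0.568, 0.363) side0 [221. 127.] [267. 154.]
(0.5745, 0.3547) wr12 [437. 126.] [578. 267.]
(0.5745, 0.3547) scene0 [432. 175.] [485. 210.]
(0.5745, 0.3547) side0 [224. 128.] [271. 155.]
```

Run:
```python
from h import *
p=manip.observe()['eef_pos'];t=np.linspace(0,2*np.pi,400)
for n,f in(('scene','sc15'),('side','si15')):
    im=snap(n,f); zb=p[2]-.0227
    q=np.vstack([proj(f,np.c_[p[0]+.062*np.cos(t),p[1]+.062*np.sin(t),0*t+zb+h]) for h in(.012,.018)])
    a,b=q.min(0),q.max(0);print(f,'pred',a.round(1),b.round(1))
    o=cv2.imread('pics/'+('scene0' if n=='scene' else 'side0')+'.png')
    g=im.max(2).astype(int); x,y=((a+b)/2).astype(int)
    print('bottom edge cols:',[(xx,[int(v) for v in g[int(b[1])-8:int(b[1])+9,xx]]) for xx in(x-10,x,x+10)])
    for yy in(y-4,y,y+4): print('row',yy,'L',int(a[0])-8,g[yy,int(a[0])-8:int(a[0])+10].tolist(),'R',int(b[0])-8,g[yy,int(b[0])-8:int(b[0])+9].tolist())
```

```text
sc15 pred [433.9 149.6] [494.2 190.1]
bottom edge cols: [(np.int64(454), [161, 207, 213, 212, 200, 154, 128, 116, 100, 95, 97, 95, 94, 100, 99, 96, 97]), (np.int64(464), [161, 161, 159, 162, 164, 162, 172, 177, 140, 115, 100, 94, 97, 92, 96, 96, 95]), (np.int64(474), [161, 160, 161, 162, 162, 161, 161, 155, 129, 114, 116, 114, 112, 113, 114, 110, 101])]
row 165 L 425 [184, 182, 184, 184, 182, 181, 185, 184, 182, 176, 194, 206, 210, 205, 176, 152, 149, 133] R 486 [157, 160, 160, 160, 142, 98, 58, 50, 53, 62, 56, 54, 58, 57, 53, 53, 52]
row 169 L 425 [179, 182, 182, 184, 182, 183, 178, 180, 178, 155, 124, 131, 134, 130, 126, 139, 148, 191] R 486 [157, 160, 160, 157, 160, 162, 159, 117, 69, 58, 52, 57, 54, 56, 55, 51, 56]
row 173 L 425 [181, 181, 182, 184, 183, 182, 181, 181, 185, 180, 156, 137, 137, 133, 133, 130, 131, 132] R 486 [128, 128, 132, 129, 125, 132, 147, 158, 173, 173, 138, 96, 75, 52, 53, 57, 58]
si15 pred [214.2 105.7] [267.5 136.6]
bottom edge cols: [(np.int64(230), [95, 91, 93, 96, 103, 142, 146, 99, 78, 81, 83, 85, 82, 86, 77, 80, 86]), (np.int64(240), [169, 151, 112, 94, 93, 95, 97, 99, 90, 90, 93, 90, 93, 92, 94, 91, 74]), (np.int64(250), [93, 96, 137, 166, 169, 139, 97, 91, 95, 99, 98, 93, 94, 97, 97, 73, 61])]
row 117 L 206 [36, 35, 33, 36, 33, 26, 29, 27, 31, 41, 92, 148, 170, 173, 171, 170, 169, 169] R 259 [123, 121, 125, 125, 121, 122, 127, 123, 57, 31, 37, 104, 143, 146, 147, 147, 141]
row 121 L 206 [32, 35, 24, 33, 37, 31, 32, 38, 112, 156, 170, 170, 170, 172, 169, 171, 171, 171] R 259 [124, 120, 121, 123, 123, 120, 127, 118, 72, 68, 115, 142, 145, 142, 145, 146, 143]
row 125 L 206 [24, 27, 33, 30, 31, 34, 23, 29, 91, 149, 170, 169, 171, 170, 169, 170, 169, 168] R 259 [126, 148, 152, 156, 172, 133, 113, 133, 144, 144, 143, 143, 146, 142, 144, 143, 145]
```

Run:
```python
from h import *
import scipy.optimize as so
t=np.linspace(0,2*np.pi,400)
def res(p,z=None):
    x,y,r=p[:3]; z=p[3] if z is None else z
    P=np.c_[x+r*np.cos(t),y+r*np.sin(t),0*t+z]
    a,b,c=(proj(f,P) for f in('scene0','side0','wr12'))
    return np.array([a[:,0].min()-434,a[:,0].max()-485,a[:,1].min()-175.8,b[:,0].min()-222.2,b[:,0].max()-268.3,b[:,1].min()-129.7,(c[:,0].max()-575.5)/2,(c[:,1].min()-116)/2,(c[:,1].max()-260)/2])
for z in(None,.093,.088,.085):
    r=so.least_squares(res,[.569,.36,.056,.093],args=(z,),diff_step=1e-3);print(z,r.x.round(4),r.fun.round(1))
```

```text
None [0.5717 0.3604 0.0562 0.0879] [-0.9  0.7 -0.6  0.3  0.8 -0.6 -0.5  0.5 -1. ]
0.093 [0.571  0.36   0.0551 0.093 ] [-0.4  0.2 -2.1  0.3 -0.  -1.9  0.2  1.4 -0.6]
0.088 [0.5717 0.3604 0.0562 0.093 ] [-0.9  0.6 -0.6  0.3  0.8 -0.6 -0.5  0.6 -1. ]
0.085 [0.5721 0.3607 0.0569 0.093 ] [-1.2  0.9  0.3  0.3  1.3  0.2 -0.8  0.  -1.2]
```

Tub centre comes out robustly at (0.5715, 0.3603), r 56 mm as given.

```bash
python3 p.py .5715 .3603 .125 128
```

```text
t 47.85 at [0.5675 0.3633 0.1555] [-1.7996e+02 -1.0000e-02  1.2808e+02] F [-0.7  0.4  0.1] w 0.307 g 59.1 j6 -0.2
  turn [-0.01 -0.    0.01]  then shift [-0.08   0.021  0.509]  max 0.51
```

arm_command([
  [-0.08,0.021,0.2,0,0,0],
  [0,0,0.2,0,0,0],
  [0,0,0.2,0,0,0],
  [0,0,0.1,0,0,0],
  [0,0,0,0,0,0],
  [0,0,0,0,0,0],
])

```text
time_s: 48.6
eef_pos: [0.5727, 0.3607, 0.1138]
ee_rot: [3.141, 0.0, 2.235]
contact_force: [0.3, -0.3, -0.5]
grip_width: 0.308
grasp_force: 59.1
```

arm_command([
  [0,0,0.05,0,0,0],
  [0,0,0.05,0,0,0],
  [0,0,0,0,0,0],
])

```text
time_s: 48.98
eef_pos: [0.5722, 0.3603, 0.1073]
ee_rot: [-3.141, -0.0, 2.235]
contact_force: [0.3, 0.4, -0.6]
grip_width: 0.311
grasp_force: 59.1
```

Skirt is inside the mouth with no contact. Continue down to the ring and press.

arm_command([
  [0,0,0.05,0,0,0],
  [0,0,0.03,0,0,0],
  [0,0,0,0,0,0],
])

```text
time_s: 49.35
eef_pos: [0.5725, 0.3605, 0.1032]
ee_rot: [3.141, 0.0, 2.235]
contact_force: [-0.9, -0.2, 3.7]
grip_width: 0.309
grasp_force: 59.3
```

arm_command([
  [0,0,0.04,0,0,0],
  [0,0,0.04,0,0,0],
  [0,0,0,0,0,0],
])

```text
time_s: 49.72
eef_pos: [0.5725, 0.3605, 0.0989]
ee_rot: [3.141, 0.0, 2.235]
contact_force: [-1.7, 0.0, 7.6]
grip_width: 0.31
grasp_force: 60.0
```

arm_command([
  [0,0,0.04,0,0,0],
  [0,0,0.03,0,0,0],
  [0,0,0,0,0,0],
])

```text
time_s: 50.1
eef_pos: [0.5724, 0.3606, 0.0959]
ee_rot: [3.141, 0.0, 2.235]
contact_force: [-5.2, -1.5, 15.1]
grip_width: 0.304
grasp_force: 60.7
```

arm_command([
  [0,0,0.03,0,0,0],
  [0,0,0,0,0,0],
])

```text
time_s: 50.35
eef_pos: [0.5724, 0.3606, 0.0958]
ee_rot: [3.14, 0.0, 2.235]
contact_force: [-9.0, -4.2, 26.1]
grip_width: 0.31
grasp_force: 61.7
```

Bottomed out at the expected height of 0.0957. Release and retreat.

arm_command([
  [0,0,-0.06,0,0,0],
  [0,0,0,0,0,0],
  [0,0,0,0,0,0],
  [0,0,0,0,0,0],
  [0,0,0,0,0,0],
  [0,0,0,0,0,0],
  [0,0,-0.2,0,0,0],
  [0,0,-0.5,0,0,0],
  [0,0,-0.6,0,0,0],
  [0,0,-0.6,0,0,0],
  [0,0,-0.6,0,0,0],
  [0,0,0,0,0,0],
  [0,0,0,0,0,0],
], fingers=0.7)

```text
time_s: 51.98
eef_pos: [0.5721, 0.3603, 0.2457]
ee_rot: [-3.142, 0.0, 2.235]
contact_force: [0.9, 0.2, -0.3]
grip_width: 0.701
grasp_force: 0.0
```

Run:
```python
from h import *
import scipy.optimize as so
print(manip.observe()['grip_width'],manip.observe()['eef_pos']);t=np.linspace(0,2*np.pi,400)
for n,f,o in(('scene','sc16','sc12'),('side','si16','si12')):
    im=snap(n,f);g=im.max(2).astype(int)
    for z in(.085,.093):
        q=np.vstack([proj(f,np.c_[.572+.062*np.cos(t),.3603+.062*np.sin(t),0*t+z+h]) for h in(0,.006)]);a,b=q.min(0),q.max(0);print(f,z,'pred',a.round(1),b.round(1))
    x,y=((a+b)/2).astype(int)
    print('col',x,int(a[1])-6,g[int(a[1])-6:int(b[1])+14,x].tolist())
    print('row',y,int(a[0])-8,g[y,int(a[0])-8:int(a[0])+10].tolist(),int(b[0])-8,g[y,int(b[0])-8:int(b[0])+9].tolist())
# bottle tips expected in wells, battery unchanged, jar and spice unchanged
for f,o,bx in(('sc16','sc12',(130,300,200,390)),('si16','si12',(380,330,440,395))):
    A,B=(cv2.imread(f'pics/{k}.png').astype(int)for k in(f,o));x0,y0,x1,y1=bx;print('jar diff',abs(A-B)[y0:y1,x0:x1].mean().round(2))
snap('wrist','wr16')
```

```text
0.7012527878680573 [0.57212862 0.36031234 0.24568815]
sc16 0.085 pred [430.3 172.6] [488.7 213.4]
sc16 0.093 pred [430.8 169.8] [489.5 210.6]
col 460 163 [182, 183, 183, 184, 179, 179, 179, 180, 179, 180, 183, 183, 203, 207, 203, 163, 129, 127, 129, 132, 131, 131, 130, 128, 126, 120, 125, 124, 129, 128, 130, 128, 133, 142, 160, 161, 161, 163, 160, 161, 158, 160, 163, 160, 159, 158, 164, 196, 211, 192, 149, 93, 109, 126, 127, 121, 128, 126, 124, 129, 125]
row 190 422 [185, 184, 184, 183, 174, 170, 151, 147, 109, 112, 128, 130, 129, 137, 159, 181, 194, 207] 481 [155, 159, 158, 157, 159, 161, 171, 179, 179, 178, 177, 177, 178, 176, 179, 179, 177]
si16 0.085 pred [220.1 126.8] [271.7 158.1]
si16 0.093 pred [219.6 124. ] [271.5 155.3]
col 245 118 [27, 22, 26, 28, 28, 29, 25, 18, 53, 88, 100, 89, 95, 92, 97, 97, 96, 91, 91, 88, 95, 94, 92, 95, 91, 92, 90, 97, 147, 170, 172, 139, 104, 93, 95, 99, 91, 98, 130, 110, 57, 27, 21, 82, 93, 90, 94, 92, 93, 95, 91]
row 139 211 [141, 142, 140, 141, 142, 143, 143, 141, 142, 143, 152, 166, 169, 171, 169, 168, 169, 169] 263 [123, 125, 124, 121, 121, 125, 123, 123, 128, 144, 146, 144, 146, 147, 150, 147, 146]
jar diff 2.66
jar diff 2.3
```

Run:
```python
from h import *
for w in((.6284,.0455),(.623,-.1145)):
    for f in('sc16','si16'): print(w,f,proj(f,[[*w,.194],[*w,.204]]).round(1).tolist())
for f,pts in(('sc16',((.6284,.0455),(.623,-.1145))),('si16',((.6284,.0455),(.623,-.1145)))):
    g=cv2.imread(f'pics/{f}.png').max(2)
    for w in pts:
        x,y=proj(f,[[*w,.194]])[0].round().astype(int);print(f,x,y)
        for r in range(y-8,y+9,2): print('  ',r,g[r,x-16:x+17:2].tolist())
```

```text
(0.6284, 0.0455) sc16 [[340.7, 218.1], [340.8, 214.0]]
(0.6284, 0.0455) si16 [[317.4, 174.4], [317.4, 170.2]]
(0.623, -0.1145) sc16 [[253.9, 245.3], [253.3, 241.2]]
(0.623, -0.1145) si16 [[351.0, 228.2], [351.2, 223.9]]
sc16 341 218
   210 [213, 211, 210, 212, 213, 211, 212, 211, 212, 211, 211, 210, 211, 211, 211, 210, 212]
   212 [213, 211, 211, 212, 210, 210, 211, 210, 209, 210, 211, 211, 212, 212, 213, 211, 211]
   214 [213, 213, 212, 214, 211, 212, 212, 212, 212, 212, 211, 210, 211, 212, 211, 211, 210]
   216 [213, 212, 212, 212, 211, 212, 213, 212, 211, 215, 212, 212, 211, 212, 214, 210, 212]
   218 [213, 212, 209, 211, 212, 204, 179, 152, 153, 155, 179, 209, 211, 212, 212, 209, 211]
   220 [213, 212, 212, 212, 177, 144, 142, 148, 174, 129, 143, 149, 194, 212, 211, 209, 212]
   222 [213, 212, 212, 179, 148, 142, 116, 119, 119, 114, 121, 148, 145, 201, 212, 212, 215]
   224 [211, 212, 213, 153, 150, 148, 114, 120, 120, 118, 119, 147, 147, 178, 213, 203, 173]
   226 [211, 212, 195, 151, 153, 154, 138, 122, 118, 120, 146, 152, 148, 145, 149, 149, 150]
sc16 254 245
   237 [210, 213,
[... 1737 characters left out ...]
16, 118, 117, 116, 114, 116, 115, 115, 113, 133, 141, 125, 128, 129, 111, 53]
   224 [115, 115, 116, 113, 114, 116, 116, 114, 115, 115, 118, 145, 127, 126, 130, 125, 117]
   226 [116, 113, 114, 116, 115, 113, 115, 113, 114, 115, 114, 125, 144, 142, 126, 130, 131]
   228 [107, 114, 116, 116, 115, 109, 102, 106, 107, 105, 109, 112, 135, 148, 147, 147, 148]
   230 [57, 68, 93, 99, 108, 107, 84, 80, 89, 79, 107, 108, 118, 146, 148, 147, 147]
   232 [49, 53, 60, 108, 112, 102, 72, 86, 84, 87, 83, 112, 109, 122, 147, 147, 148]
   234 [53, 52, 66, 111, 112, 111, 80, 84, 88, 82, 88, 113, 113, 114, 139, 146, 147]
   236 [46, 66, 113, 115, 113, 116, 114, 94, 92, 108, 113, 116, 114, 107, 121, 144, 143]
```

Nozzle tips, lid edge and battery all sit at their seated heights. Handing in.

```bash
python3 -c "
from bench import order; print(order.finish_job())"
```

```text
the job is handed in; nothing more can be done
None
```

I handed the job in after about 52 s of robot time, and no verdict came back. By my own checks the empty is in the wash bin, the battery is fully home, both full bottles are down in their wells, and the lid is seated on the tub.

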